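# Drive a stuck bearing sleeve out of a wheel hub and hang it up

## Robot

A 6-joint arm with a two-finger parallel gripper is mounted at the origin on the work surface. World frame = base frame: x ahead of the robot, y to its left, z up, the work surface at z = 0. Lengths are in m, angles in rad, forces in N, time in s.
With the tool pointing down it reaches from about 0.4 to 0.825 m from the base axis. Payload 7 kg.
Tool frame: the origin (TCP) lies between the finger pads; the fingertips stand 11 mm ahead of it and the grasp point (between the pads) lies 8 mm behind it; x points along the fingers, z is the direction in which the jaws open and shut, and the axes are right-handed (so a half turn about x gives the same grasp; the last joint's range is limited). The gripper opens to 88 mm and grips with 3 to 60 N. Pads are 19 mm wide; open, the fingers measure 130 mm over their backs; the gripper's body (78 mm by 193 mm) begins 47 mm behind the grasp point.
Start: joints at [-0.997, 0.359, 0.012, 0, -1.224, -0.288], TCP at [0.19, -0.648, 0.238] pointing down, gripper open.
Joint ranges: [-3.07, 3.07], [-1.43, 2.12], [-1.02, 1.25], [-3.03, 1.67], [-3.05, -0], [-3.03, 3.03]. Speed limits (rad/s): [2.39, 2.39, 3.01, 3.14, 3.14, 3.14].

## Interface

Orientations are given as [roll, pitch, yaw] about the fixed x, y, z axes, in that order (R = Rz(yaw) Ry(pitch) Rx(roll)).
In Python, from station import arm gives the robot as it stands.
- The arm moves only by the tool jog_arm, never from a script. Its argument "motion" is a list of rows, each an object of numbers: "dx", "dy", "dz": the shift along the tool's x, y, z in m; "twist": the turn about the tool's x in degrees. In form: [{"dx": .., "dy": .., "dz": .., "twist": ..}, ...]. A call has 1 to 20 rows; each row is the pose to reach, as a shift and turn from the pose commanded when the call began, along the tool's axes at that moment; what a row does not reach only later rows make up. A row lasts 1/12 s, in which the tool goes at most 41.7 mm and 7.16 degrees, less where a joint would pass 70% of its speed; a pose out of reach is approached as far as the arm can. A call with a gripper value outside its range is refused whole. "gripper" is the finger opening in m, from 0 to 0.0876, set as the call begins (left out, the last holds). The fingers move at their own pace and stop on an object; "newtons" is the grip in N (left out, the last holds). Time passes only in rows, so rows that repeat a pose let the fingers close. It gives the time, the measured TCP pose, the force and the opening at its end, in the units of the state.
- arm.get_state(): the state, without advancing time (a new reading comes with each control period).
- arm.grab_frame(name): name is "side" or "top"; returns the picture (480x640x3 uint8, red, green, blue); there is no depth.
- arm.camera_model(name): a dict with "camera_matrix" (3x3 intrinsics, pixels), "eye" and "attitude" of the camera in the world. Camera axes: x right, y down, z forward; pixel columns grow to the right and rows downward; lengths in m; the calibration is good to about 2 mm. A picture is of the moment at which its call begins. camera_model takes no time and is no camera call.
- arm.job_done(): hands the job in, once; it reports no verdict.
The state is a dict: "t": time; "q": joint angles; "qd": joint speeds; "joint_efforts": joint torques, N m; "eef_pos": TCP position; "ee_rot": TCP orientation; "force": force on the tool from outside, world axes, zero at the start; "moment": the same for the moment, N m; "width": finger opening in m.
Only numpy, scipy, OpenCV 4.12 (cv2) and the standard library are available. Lean on these libraries where they do the work, as an engineer would, in place of code of your own. Each camera call takes 0.05 s, during which the arm holds its last target.

## Task

Take the brass drift from its wooden rest, put it in through the hole at the back of the clamped wheel hub and push the stuck bearing sleeve forward until about half of it stands clear of the hub, then lay the drift back in its rest. Now draw the sleeve out by its neck and hang it on the hook of the blue parts stand, pushed well back towards the board, with its yellow-marked end pointing outward. Do not let the sleeve drop, and leave the other things on the bench where they are.

Things in the scene. Friction and masses are not known exactly. Their poses are not given: they have to be found in the camera images.
- hub: Aluminium wheel hub, clamped immovably. Barrel 96 mm in diameter, 88 mm long. Origin: centre of the front mouth of its pocket, 190 mm above the bench. x axis: the hub's axis, out of the mouth, rising 30 degrees: the way the sleeve comes out; y is level, z up and back. Pocket 73 mm in diameter, 76 mm deep. A bolt flange 156 mm in diameter, 12 mm thick, goes round the barrel 40 to 52 mm behind the mouth
- stand: Grey inclined stand that holds the hub, fixed. Origin on the bench straight below the hub's origin; x level, the way the sleeve comes out. Base plate 220 x 210 x 14 mm from x = -155 to 65 mm; one upright cheek each side (y = 87 to 99 mm, x = -73 to -17 mm, 170 mm high) with sloping struts in the same planes. Behind and in front of the hub the space is free
- hub_hole (a point): Centre of the access hole at the hub's back, on its axis, 88 mm behind the mouth; same axes as the hub. The hole, 44 mm in diameter, goes through the rear wall (12 mm thick) to the sleeve's back face
- sleeve_center (a point): Centre, mid-length on the axis, of the steel bearing sleeve stuck in the hub; 76 mm long, 0.3 to 0.65 kg, x axis towards its yellow-marked end. Rear 28 mm: collar 72 mm in diameter; front 48 mm: neck 46 mm in diameter; bore 24 mm right through. At the start it is fully in, marked end flush with the hub's mouth. It needs 8 to 20 N to move and stays where left while most of its collar is in the pocket
- sleeve_neck (a point): Point on the sleeve's axis, in the middle of the graspable length of its neck: 18 mm from the centre towards the marked end, 20 mm short of that end. Same axes as sleeve_center. Grip width 46 mm
- sleeve_front (a point): Centre of the yellow-marked end face of the sleeve (38 mm from its centre)
- sleeve_back (a point): Centre of the plain back face of the sleeve (38 mm from its centre), the face the drift pushes on
- drift_center (a point): Mid-length, on the axis, of the brass drift, 200 mm long, 0.4 kg, lying level across two wooden V notches. x axis along it to the pushing head (any roll). Head 32 mm in diameter over the last 25 mm, shank 22 mm, black-ribbed grip 28 mm in diameter from 58 mm behind the centre up to the centre
- drift_grip (a point): Middle of the drift's ribbed grip, on the axis, 28 mm behind drift_center and 128 mm behind the tip of the head; grip width 28 mm. Same axes as drift_center
- drift_tip (a point): Centre of the flat end of the drift's head
- rest_center (a point): Where drift_center belongs (to within a few mm) when the drift lies home in its fixed wooden rest, 50 mm above the bench; x axis points the way the head lies. Base block 170 x 70 x 16 mm; two uprights with V notches, 75 mm behind and 40 mm ahead of this point, 16 mm thick, 60 mm wide, tops 56 mm above the bench
- hook: Steel hook, a bar 8 mm in diameter, on the fixed blue upright board (150 mm wide, top 262 mm above the bench) of a parts stand. Origin: its root on the board's face, on the bar's axis, 212 mm up. x axis along the bar, outward and 10 degrees upward; y level. Straight for 106 mm, then the end rises 5 mm in the last 7 mm. A hanging sleeve's axis lies about 8 mm below the bar's
- threadlock: Bystander: small red bottle with white nozzle, standing, 38 mm in diameter, 115 mm high. Origin under its centre
- marker: Bystander: yellow and white paint marker lying on the bench, 140 mm long, 18 mm thick. Origin near its middle, on the bench
- bearing: Bystander: old ball bearing lying flat, 62 mm in diameter, 17 mm high
- spanner: Bystander: combination spanner lying flat, 170 mm long, 8 mm high
- pliers: Bystander: pliers with orange handles lying flat, 165 mm long, 12 mm high
There are look-alikes about, which are no part of the job. There is more than one size of the part that bears sleeve_center; the job needs the middle-sized.

How it is judged:
On the way, in this order (a step that is already met when the one before it is completed fails the run):
1. the drift, pressing on its back, has pushed the sleeve out until at least 30 mm of it stands clear of the hub (contact force between drift and sleeve above 0.5 N and x of sleeve_front in the frame of hub above 0.03 m and distance between drift_tip and sleeve_back below 0.02 m), for 0.1 s.
2. the drift lies back in its rest, let go, while the sleeve still sits in the hub (distance between drift_center and rest_center below 0.02 m and angle between the x axis of drift_center and the x axis of rest_center, either way round below 0.12 rad and contact force between the fingers and drift below 0.1 N and linear speed of drift below 0.03 m/s and x of sleeve_back in the frame of hub below 0 m), for 0.2 s.
At the end, for the whole second after the job is handed in: The sleeve hangs at rest on the hook, the bar through its bore end to end, its plain back face within 32 mm of the hook's root along the bar, its yellow-marked end outward; the drift lies in its rest, centre within 20 mm of home, within 7 degrees, head the same way (y of sleeve_front in the frame of hook between -0.012 and 0.012 m and z of sleeve_front in the frame of hook between -0.016 and 0.006 m and y of sleeve_back in the frame of hook between -0.012 and 0.012 m and z of sleeve_back in the frame of hook between -0.016 and 0.006 m and x of sleeve_back in the frame of hook between 0 and 0.032 m and x of sleeve_front in the frame of hook above 0.06 m and linear speed of sleeve below 0.02 m/s and angular speed of sleeve below 0.2 rad/s and distance between drift_center and rest_center below 0.02 m and angle between the x axis of drift_center and the x axis of rest_center, either way round below 0.12 rad and x of drift_tip in the frame of rest_center above 0.05 m); the robot touches nothing.
It fails at once if the sleeve is dropped below 110 mm above the bench (height (world z) of sleeve_center below 0.11 m).
It fails at once if one of the other things on the bench is moved more than 30 mm (distance of any of threadlock, marker, bearing, spanner, pliers from where it was at the start of the episode above 0.03 m).
It also fails if it takes over 62 s, if anything falls off the work surface, if the arm or the gripper's body presses on something with over 40 N, if the wrist force passes 120 N, or if a joint passes its speed limit or range.

## Working session

There is one attempt and no reset: what is moved stays moved. The work goes in short steps, Python scripts to look and compute and a tool call to move; the robot and the scene stay as the last step left them, time stands still between calls to the robot, and variables do not carry over. Pictures are saved under pics/ and viewed, and the job is handed in when it is done.

Besides the shell and the picture viewer there is one more tool, called as name([rows], argument=value, ...), one row to a line, values as JSON. jog_arm: Moves the arm, as the interface text tells. Its arguments: {"type":"object","properties":{"motion":{"type":"array"},"gripper":{"type":"number"},"newtons":{"type":"number"}},"required":["motion"]}

```bash
ls; mkdir -p pics
python3 - <<'E'
from station import arm
import cv2
for n in("side","top"):
    f=arm.grab_frame(n); cv2.imwrite(f"pics/{n}0.png",f[:,:,::-1]); print(n,arm.camera_model(n))
print(arm.get_state())
E
```

```text
pics
side {'camera_matrix': array([[509.03314585,   0.        , 326.01989879],
       [  0.        , 509.03314585, 240.21441925],
       [  0.        ,   0.        ,   1.        ]]), 'eye': array([0.15065188, 0.85857492, 0.74648421]), 'attitude': array([-2.16373648,  0.01986193, -2.70874423])}
top {'camera_matrix': array([[552.81053482,   0.        , 315.19986136],
       [  0.        , 552.81053482, 244.26187648],
       [  0.        ,   0.        ,   1.        ]]), 'eye': array([0.35315791, 0.05610703, 1.47195404]), 'attitude': array([-3.00042617,  0.00471875, -1.58989598])}
{'t': 0.1, 'q': array([-9.96905857e-01,  3.59292498e-01,  1.11870238e-02, -3.11447754e-04,
       -1.22408923e+00, -2.88131979e-01]), 'qd': array([-2.10126114e-04,  1.87429190e-04,  1.70304623e-03,  5.41384566e-05,
       -9.34740038e-05,  9.17547386e-04]), 'joint_efforts': array([-1.07652035e-03, -5.84163308e+01,  2.93749684e+01,  7.01543346e+00,
        1.01821718e-02, -6.62909974e-05]), 'eef_pos': array([ 0.19016188, -0.64724138,  0.23674646]), 'ee_rot': array([0.08175292, 1.56936762, 1.9382017 ]), 'force': array([-0.96951754, -0.16055411, -0.32098336]), 'moment': array([ 0.0417329 , -0.03443414,  0.01306941]), 'width': 0.0873486966796201}
```

View pics/side0.png

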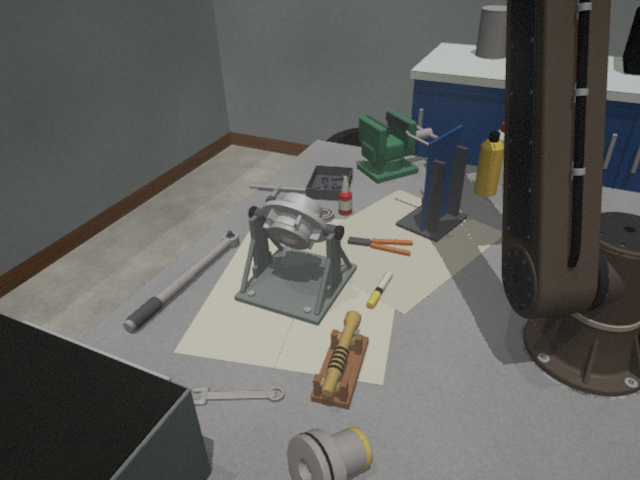

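View pics/top0.png

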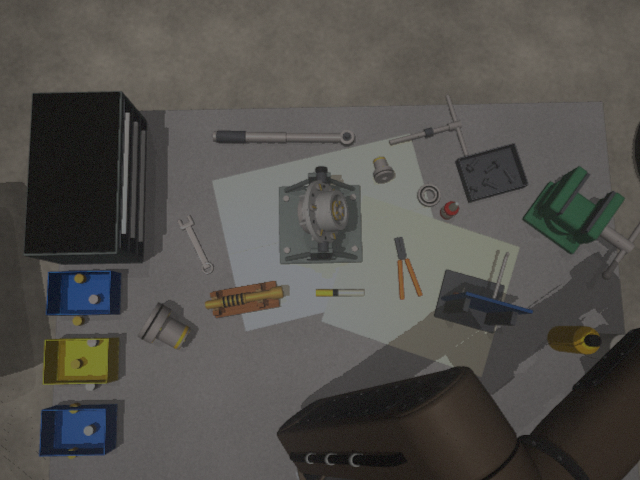

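```bash
cat > h.py <<'E'
import numpy as np, cv2
from scipy.spatial.transform import Rotation as Ro
from station import arm
C={}
for n in("side","top"):
    m=arm.camera_model(n); C[n]=(np.array(m["camera_matrix"]),np.array(m["eye"]),Ro.from_euler("xyz",m["attitude"]).as_matrix())
def proj(n,P):
    K,e,R=C[n]; p=(np.atleast_2d(P)-e)@R@K.T; return p[:,:2]/p[:,2:]
def ray(n,uv):
    K,e,R=C[n]; d=R@np.linalg.solve(K,np.array([uv[0],uv[1],1.])); return e,d/np.linalg.norm(d)
def onz(n,uv,z):
    e,d=ray(n,uv); return e+d*(z-e[2])/d[2]
def tri(us,ut):
    e1,d1=ray("side",us);e2,d2=ray("top",ut)
    s=np.linalg.lstsq(np.c_[d1,-d2],e2-e1,rcond=None)[0]
    a=e1+d1*s[0];b=e2+d2*s[1]; return (a+b)/2,np.linalg.norm(a-b)
def crop(n,box,k,name,img=None):
    f=arm.grab_frame(n) if img is None else img
    x0,y0,x1,y1=box; g=cv2.resize(f[y0:y1,x0:x1],None,fx=k,fy=k,interpolation=cv2.INTER_CUBIC)
    cv2.imwrite(name,g[:,:,::-1]); return f
def load(name): return cv2.imread(name)[:,:,::-1].copy()
E
python3 - <<'E'
from h import *
print(proj("top",[[0,0,0],[.5,0,0],[.5,.3,0]]),proj("side",[[0,0,0],[.5,0,0],[.5,.3,0]]))
s=load("pics/side0.png");t=load("pics/top0.png")
for n,im,b,k,nm in [("side",s,(220,170,370,330),5,"a"),("top",t,(270,150,370,270),5,"b"),("side",s,(380,110,480,250),5,"c"),("top",t,(430,240,540,340),6,"d"),("side",s,(300,300,380,415),5,"e"),("top",t,(195,270,295,325),8,"f")]:
    b_=b; im2=np.clip(im.astype(float)*1.6,0,255).astype(np.uint8); crop(n,b,min(k,800/(b[2]-b[0]),600/(b[3]-b[1])),f"pics/z_{nm}.png",im2)
E
```

```text
[[342.60982592 462.47490443]
 [337.73248382 266.94792749]
 [225.57139217 269.13429342]] [[585.03155304 346.8016414 ]
 [350.87054484 283.5426272 ]
 [289.96955777 375.46380021]]
```

View pics/z_a.png

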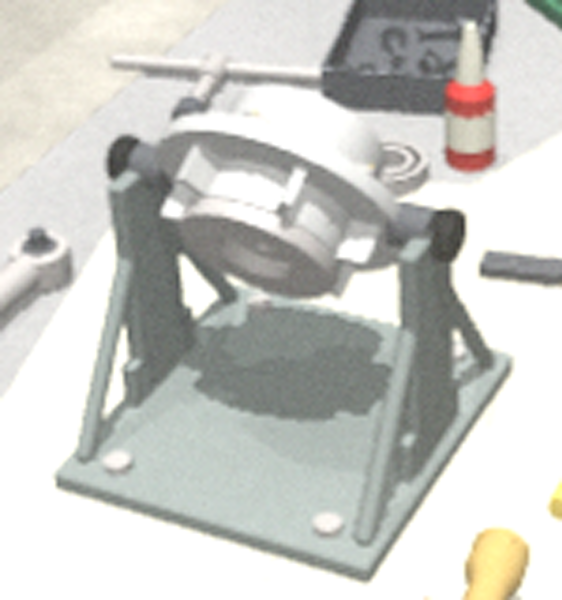

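View pics/z_b.png

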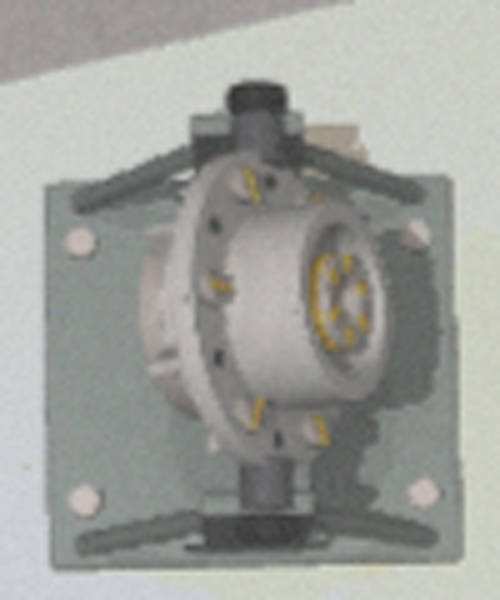

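View pics/z_c.png

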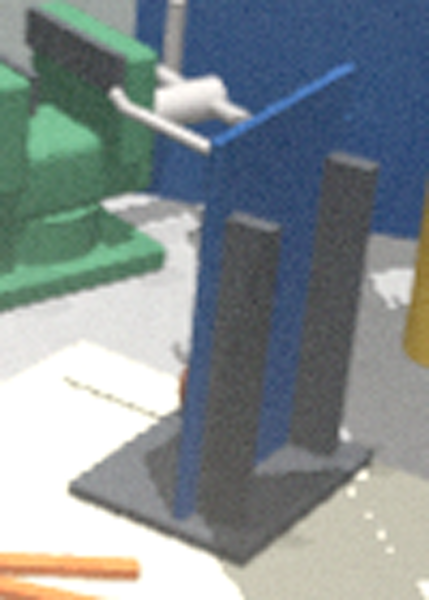

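View pics/z_d.png

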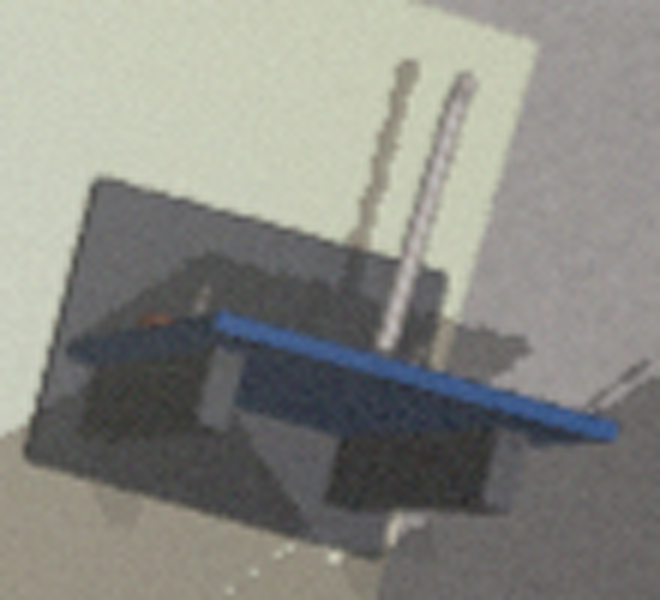

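View pics/z_e.png

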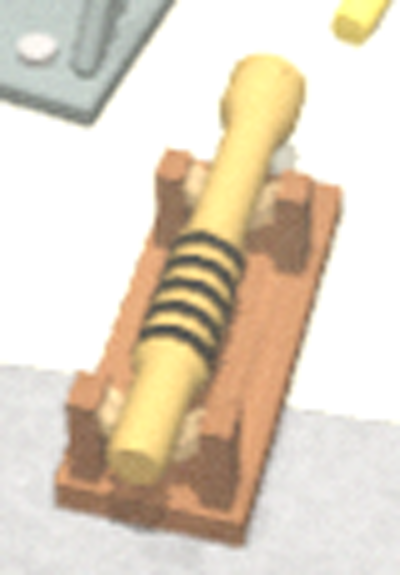

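View pics/z_f.png

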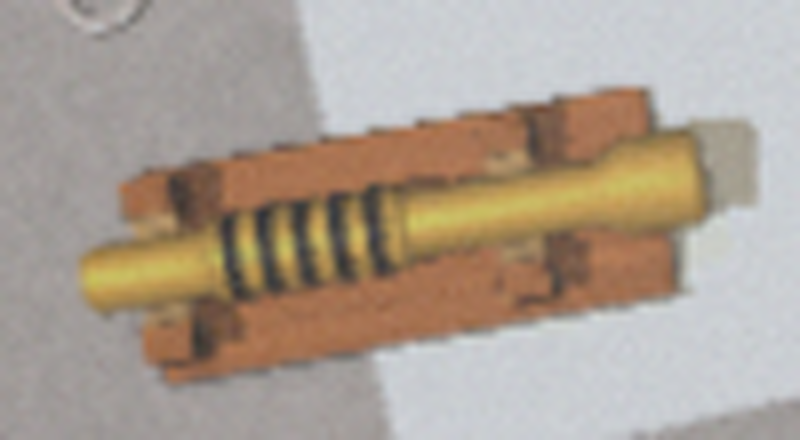

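Run:
```python
from h import *
np.set_printoptions(precision=4,suppress=True)
s=load("pics/side0.png");t=load("pics/top0.png")
# plate
c=np.array([(45,187),(450,175),(463,562),(55,570)])/5+[270,150]
P=np.array([onz("top",u,.014) for u in c]);print("plate top\n",P,[np.linalg.norm(P[i]-P[i-1]) for i in range(4)],P.mean(0))
c2=np.array([(57,480),(367,572),(510,360)])/3.75+[220,170]
Q=np.array([onz("side",u,.012) for u in c2]);print("plate side\n",Q,np.linalg.norm(np.diff(Q,axis=0),axis=1))
d=(P[1]-P[0]+P[2]-P[3]);d/=np.linalg.norm(d);print("hub dir",d,np.degrees(np.arctan2(d[1],d[0])))
print("origin",P.mean(0)+d*.045)
# board
f=6
bt=np.array([(218,318),(615,432)])/f+[430,240]; B=np.array([onz("top",u,.262) for u in bt]);print("board",B,np.linalg.norm(B[1]-B[0]))
k=600/140
bs=np.array([(215,143),(352,68)])/k+[380,110]; B2=np.array([onz("side",u,.262) for u in bs]);print("board side",B2,np.linalg.norm(B2[1]-B2[0]))
print("tip",tri(np.array((118,93))/k+[380,110],np.array((467,78))/f+[430,240]))
print("root top",onz("top",np.array((385,345))/f+[430,240],.215))
# drift
hsv=cv2.cvtColor(t,cv2.COLOR_RGB2HSV); print(hsv[297,260],hsv[307,210],hsv[310,240],hsv[298,282])
m=cv2.inRange(hsv,(20,110,70),(35,255,255)); m[:,:195]=0;m[:,295:]=0;m[:270]=0;m[325:]=0
ys,xs=np.nonzero(m);pts=np.c_[xs,ys].astype(np.float32);print(len(pts),cv2.minAreaRect(pts),pts.min(0),pts.max(0))
hs=cv2.cvtColor(s,cv2.COLOR_RGB2HSV);m2=cv2.inRange(hs,(18,90,70),(35,255,255)); m2[:,:315]=0;m2[:,368:]=0;m2[:305]=0;m2[400:]=0
ys,xs=np.nonzero(m2);pts=np.c_[xs,ys].astype(np.float32);print(len(pts),cv2.minAreaRect(pts),pts.min(0),pts.max(0))
cv2.imwrite("pics/m.png",cv2.resize(np.hstack([m[260:330,190:300],m2[300:405,310:375][:70]]),None,fx=4,fy=4))
```

```text
plate top
 [[ 0.7177  0.1539  0.014 ]
 [ 0.7199 -0.0652  0.014 ]
 [ 0.5094 -0.0657  0.014 ]
 [ 0.5094  0.1507  0.014 ]] [np.float64(0.20829942824089262), np.float64(0.21913003510447443), np.float64(0.21046360719443263), np.float64(0.21634414897550372)] [0.6141 0.0434 0.014 ]
plate side
 [[ 0.7106  0.1629  0.012 ]
 [ 0.5081  0.1603  0.012 ]
 [ 0.5087 -0.0528  0.012 ]] [0.2025 0.2131]
hub dir [ 0.0051 -1.      0.    ] -89.70626329596709
origin [ 0.6143 -0.0016  0.014 ]
board [[ 0.4113 -0.2689  0.262 ]
 [ 0.3675 -0.4099  0.262 ]] 0.147598357367053
board side [[ 0.4066 -0.2561  0.262 ]
 [ 0.3617 -0.393   0.262 ]] 0.14407356225696688
tip (array([ 0.499 , -0.3761,  0.2322]), np.float64(0.004015696829096985))
root top [ 0.4022 -0.3438  0.215 ]
[ 19 140 120] [ 19 134 103] [ 12 130 106] [ 43  16 111]
294 ((243.4256134033203, 298.10943603515625), (9.636273384094238, 77.69829559326172), 79.2156982421875) [205. 287.] [282. 307.]
1016 ((342.259765625, 348.93780517578125), (16.74201774597168, 99.56314086914062), 20.2248592376709) [321. 305.] [367. 396.]
```

View pics/m.png

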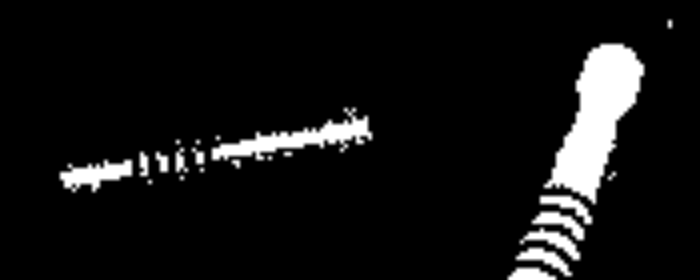

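Run:
```python
from h import *
np.set_printoptions(precision=4,suppress=True)
# head end-face centre, tail end-face centre ; axis pixel readings from crops
kt=8
for nm,n,off,k,pts in [("top","top",(195,270),8,[(700,175),(88,280)]),("side","side",(300,300),5,[(272,75),(136,466)])]:
    p=np.array([onz(n,np.array(u)/k+off,.05) for u in pts]);print(nm,p,np.linalg.norm(p[0]-p[1]),np.degrees(np.arctan2(*(p[0]-p[1])[1::-1])),p.mean(0))
print(tri(np.array((272,75))/5+[300,300],np.array((700,175))/8+[195,270]),tri(np.array((136,466))/5+[300,300],np.array((88,280))/8+[195,270]))
print(proj("top",arm.get_state()["eef_pos"]),proj("side",arm.get_state()["eef_pos"]))
for n in C: print(n,C[n][2])
```

```text
top [[0.4335 0.1453 0.05  ]
 [0.4038 0.3415 0.05  ]] 0.1985024745503269 -81.38333450245428 [0.4187 0.2434 0.05  ]
side [[0.4317 0.1474 0.05  ]
 [0.4005 0.346  0.05  ]] 0.20103844643620075 -81.07155578510066 [0.4161 0.2467 0.05  ]
(array([0.4332, 0.1452, 0.0478]), np.float64(0.0010564063560177894)) (array([0.4032, 0.3423, 0.0447]), np.float64(0.001611305636634652))
[[643.6637 392.4844]] [[542.3301 111.5639]]
side [[-0.9076 -0.2194  0.3579]
 [-0.4194  0.5142 -0.7482]
 [-0.0199 -0.8291 -0.5587]]
top [[-0.0191 -0.9899  0.1408]
 [-0.9998  0.0196  0.002 ]
 [-0.0047 -0.1407 -0.99  ]]
```

Run:
```python
from h import *
s=load("pics/side0.png");t=load("pics/top0.png")
y0=-.0016;x0=.6143
P=[(x0+a,y0+b,z) for a in(-.105,.105) for b in(.155,-.065) for z in (0,.014)]+[(x0,y0,.19)]+[(.4113,-.2689,.262),(.3675,-.4099,.262)]
for n,im in(("side",s),("top",t)):
    im=np.clip(im*1.6,0,255).astype(np.uint8)
    k=4;im=cv2.resize(im,None,fx=k,fy=k,interpolation=cv2.INTER_CUBIC)
    for u in proj(n,P): cv2.circle(im,tuple(int(v) for v in (u+.5)*k),3,(255,0,0),-1)
    b=(220,110,480,330) if n=="side" else (265,140,545,340)
    g=im[b[1]*k:b[3]*k,b[0]*k:b[2]*k]; g=cv2.resize(g,None,fx=.68,fy=.68)
    cv2.imwrite(f"pics/ov_{n}.png",g[:,:,::-1]); print(g.shape)
```

```text
(598, 707, 3)
(544, 762, 3)
```

View pics/ov_side.png

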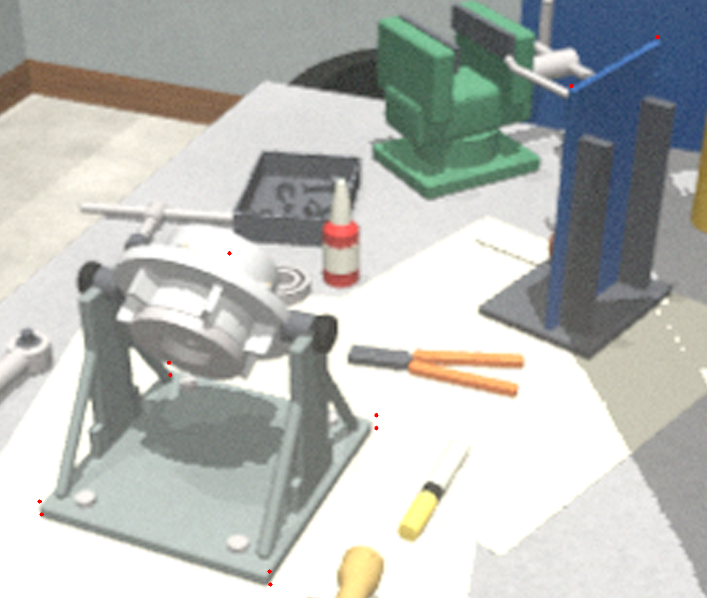

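View pics/ov_top.png

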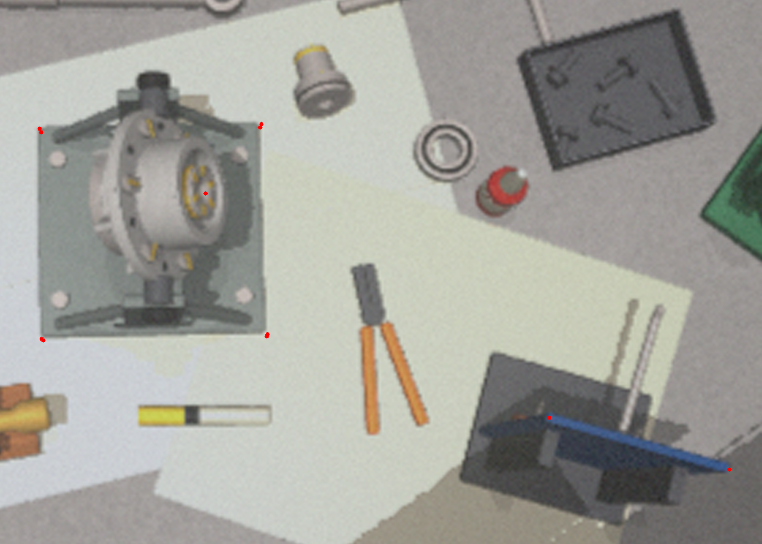

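Run:
```python
from h import *
s=load("pics/side0.png");t=load("pics/top0.png")
g=lambda im:np.clip(im*1.7,0,255).astype(np.uint8)
crop("side",(255,205,325,255),11,"pics/z1.png",g(s));crop("top",(295,180,350,235),10.8,"pics/z2.png",g(t))
```

```text
(no output)
```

View pics/z1.png

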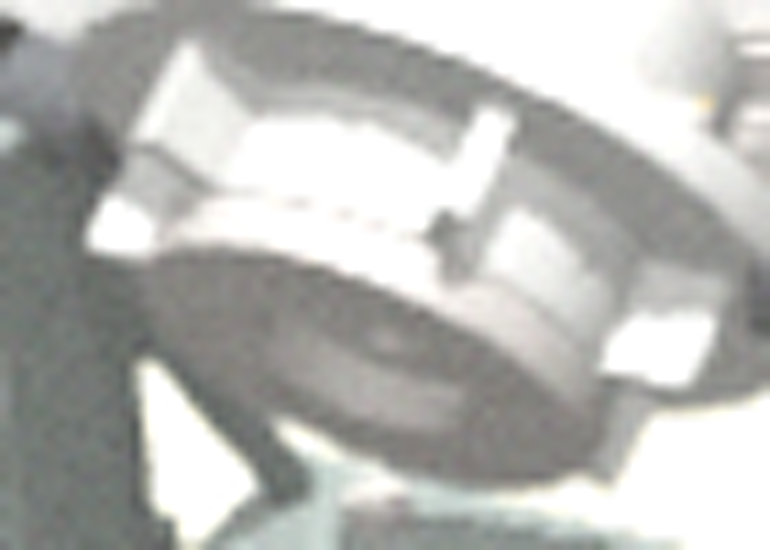

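View pics/z2.png

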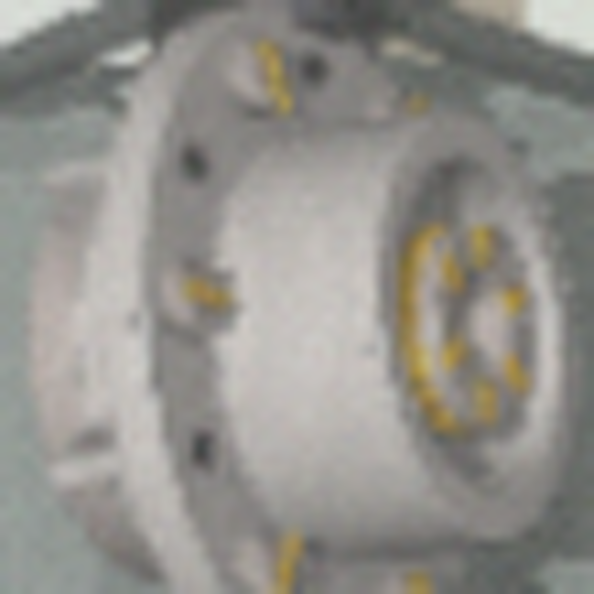

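Run:
```python
from h import *
np.set_printoptions(precision=4,suppress=True)
print("hole side",onz("side",(288.6,237.9),.146),"mouth top",onz("top",(339.4,210.1),.19))
print("expected hole if mouth top: y+.0762")
# knobs: trunnions; top centres
kt=[np.array(u)/5+[270,150] for u in [(256,97),(262,530)]]
ks=[np.array(u)/3.75+[220,170] for u in [(124,157),(447,235)]]
for a,b in zip(ks,kt): print(tri(a,b))
```

```text
hole side [0.6125 0.0778 0.146 ] mouth top [ 0.6158 -0.      0.19  ]
expected hole if mouth top: y+.0762
(array([0.7224, 0.0404, 0.1646]), np.float64(0.0010803326298704909))
(array([0.5104, 0.0421, 0.164 ]), np.float64(0.00023952890339556097))
```

```bash
cat >> h.py <<'E'
def tool():
    s=arm.get_state(); R=Ro.from_euler("xyz",s["ee_rot"]).as_matrix(); return s,np.array(s["eef_pos"]),R
def to(target, zyaw=None):
    """target = grasp point world (8mm behind TCP) ; zyaw deg= desired tool z heading (mod 180)"""
    s,p,R=tool(); tcp=np.array(target)+.008*np.array([0,0,-1.])
    d=R.T@(tcp-p)
    cur=np.degrees(np.arctan2(R[1,2],R[0,2]))
    print("t",round(s["t"],2),"grasp",np.round(p+[0,0,.008],4),"zyaw",round(cur,2),"w",round(s["width"],4),"F",np.round(s["force"],1),"M",np.round(s["moment"],2),"q6",round(s["q"][5],2))
    tw=None
    if zyaw is not None:
        dy=(zyaw-cur+90)%180-90; tw=-dy  # tool x down
    print(" jog d",np.round(d,4),"twist",tw)
E
python3 - <<'E'
from h import *
np.set_printoptions(precision=3,suppress=True)
print(tool()[2]); to((.4115,.284,.15),-81.2+90)
E
```

```text
[[-0.001 -0.959 -0.282]
 [ 0.001 -0.282  0.959]
 [-1.     0.     0.001]]
t 0.1 grasp [ 0.19  -0.647  0.245] zyaw 106.37 w 0.0873 F [-1.  -0.2 -0.3] M [ 0.04 -0.03  0.01] q6 -0.29
 jog d [ 0.096 -0.475  0.831] twist -82.43332465397583
```

Run:
```python
from h import *
for a in [(.36,-.45,.40),(.46,-.2,.42),(.5,0,.42),(.46,.15,.35),(.4115,.284,.13)]: to(a,8.8)
```

```text
t 0.1 grasp [ 0.1902 -0.6472  0.2447] zyaw 106.37 w 0.0873 F [-1.  -0.2 -0.3] M [ 0.04 -0.03  0.01] q6 -0.29
 jog d [-0.1551 -0.2185  0.1416] twist -82.43332465397583
t 0.1 grasp [ 0.1902 -0.6472  0.2447] zyaw 106.37 w 0.0873 F [-1.  -0.2 -0.3] M [ 0.04 -0.03  0.01] q6 -0.29
 jog d [-0.1748 -0.3849  0.3533] twist -82.43332465397583
t 0.1 grasp [ 0.1902 -0.6472  0.2447] zyaw 106.37 w 0.0873 F [-1.  -0.2 -0.3] M [ 0.04 -0.03  0.01] q6 -0.29
 jog d [-0.1745 -0.4796  0.534 ] twist -82.43332465397583
t 0.1 grasp [ 0.1902 -0.6472  0.2447] zyaw 106.37 w 0.0873 F [-1.  -0.2 -0.3] M [ 0.04 -0.03  0.01] q6 -0.29
 jog d [-0.1043 -0.4835  0.689 ] twist -82.43332465397583
t 0.1 grasp [ 0.1902 -0.6472  0.2447] zyaw 106.37 w 0.0873 F [-1.  -0.2 -0.3] M [ 0.04 -0.03  0.01] q6 -0.29
 jog d [ 0.1159 -0.4748  0.831 ] twist -82.43332465397583
```

jog_arm([
  {"dx": -0.02,"dy": -0.028,"dz": 0.018,"twist": -4},
  {"dx": -0.04,"dy": -0.056,"dz": 0.036,"twist": -8},
  {"dx": -0.06,"dy": -0.083,"dz": 0.054,"twist": -12},
  {"dx": -0.08,"dy": -0.11,"dz": 0.072,"twist": -16},
  {"dx": -0.1,"dy": -0.138,"dz": 0.09,"twist": -20},
  {"dx": -0.12,"dy": -0.166,"dz": 0.108,"twist": -24},
  {"dx": -0.138,"dy": -0.193,"dz": 0.125,"twist": -28},
  {"dx": -0.155,"dy": -0.219,"dz": 0.142,"twist": -32},
  {"dx": -0.158,"dy": -0.243,"dz": 0.172,"twist": -36},
  {"dx": -0.161,"dy": -0.267,"dz": 0.202,"twist": -40},
  {"dx": -0.164,"dy": -0.29,"dz": 0.232,"twist": -44},
  {"dx": -0.167,"dy": -0.314,"dz": 0.262,"twist": -48},
  {"dx": -0.17,"dy": -0.338,"dz": 0.293,"twist": -52},
  {"dx": -0.172,"dy": -0.362,"dz": 0.323,"twist": -57},
  {"dx": -0.175,"dy": -0.385,"dz": 0.353,"twist": -62},
  {"dx": -0.175,"dy": -0.404,"dz": 0.389,"twist": -67},
  {"dx": -0.175,"dy": -0.423,"dz": 0.425,"twist": -72},
  {"dx": -0.175,"dy": -0.442,"dz": 0.461,"twist": -77},
  {"dx": -0.175,"dy": -0.461,"dz": 0.497,"twist": -82.4},
  {"dx": -0.175,"dy": -0.48,"dz": 0.534,"twist": -82.4},
], gripper=0.0876)

```text
t: 1.77
eef_pos: [0.4999, 0.002, 0.4126]
ee_rot: [-2.243, 1.571, 1.058]
force: [0.7, 0.4, -0.3]
width: 0.0881
```

Run:
```python
from h import *
print(tool()[2])
for a in [(.46,.15,.35),(.4115,.284,.13)]: to(a,8.8)
```

```text
[[ 1.13031511e-04  1.58487657e-01 -9.87360952e-01]
 [ 2.00821599e-04 -9.87360942e-01 -1.58487633e-01]
 [-9.99999973e-01 -1.80369309e-04 -1.43430644e-04]]
t 1.77 grasp [0.4999 0.002  0.4206] zyaw -170.88 w 0.0881 F [ 0.7  0.4 -0.3] M [-0.01 -0.08 -0.02] q6 -0.24
 jog d [ 0.0706 -0.1524  0.016 ] twist 0.31912401358079023
t 1.77 grasp [0.4999 0.002  0.4206] zyaw -170.88 w 0.0881 F [ 0.7  0.4 -0.3] M [-0.01 -0.08 -0.02] q6 -0.24
 jog d [ 0.2906 -0.2924  0.0427] twist 0.31912401358079023
```

jog_arm([
  {"dx": 0.018,"dy": -0.034,"dz": 0.004},
  {"dx": 0.036,"dy": -0.068,"dz": 0.008},
  {"dx": 0.053,"dy": -0.102,"dz": 0.012},
  {"dx": 0.071,"dy": -0.136,"dz": 0.016},
  {"dx": 0.095,"dy": -0.165,"dz": 0.02},
  {"dx": 0.12,"dy": -0.193,"dz": 0.024},
  {"dx": 0.145,"dy": -0.22,"dz": 0.029},
  {"dx": 0.17,"dy": -0.247,"dz": 0.034},
  {"dx": 0.2,"dy": -0.27,"dz": 0.038},
  {"dx": 0.235,"dy": -0.285,"dz": 0.042,"twist": 0.3},
  {"dx": 0.265,"dy": -0.292,"dz": 0.043,"twist": 0.3},
  {"dx": 0.29,"dy": -0.292,"dz": 0.043,"twist": 0.3},
])

```text
invalid input
```

Run:
```python
from h import *
g=lambda im:np.clip(im*1.5,0,255).astype(np.uint8)
s=arm.grab_frame("side");t=arm.grab_frame("top")
crop("side",(250,200,450,420),2.7,"pics/s1.png",g(s));crop("top",(150,180,380,360),3,"pics/t1.png",g(t))
to((.4115,.284,.05),8.8)
p=tool()[1]; print(proj("side",p),proj("top",p))
```

```text
t 1.87 grasp [0.5007 0.0048 0.4195] zyaw -170.92 w 0.0876 F [ 0.8 -0.5 -0. ] M [-0.04  0.14  0.03] q6 -0.24
 jog d [ 0.3698 -0.2894  0.0436] twist 0.28188102259457537
[[351.14387411 112.81280866]] [[342.79316658 245.35130218]]
```

View pics/s1.png

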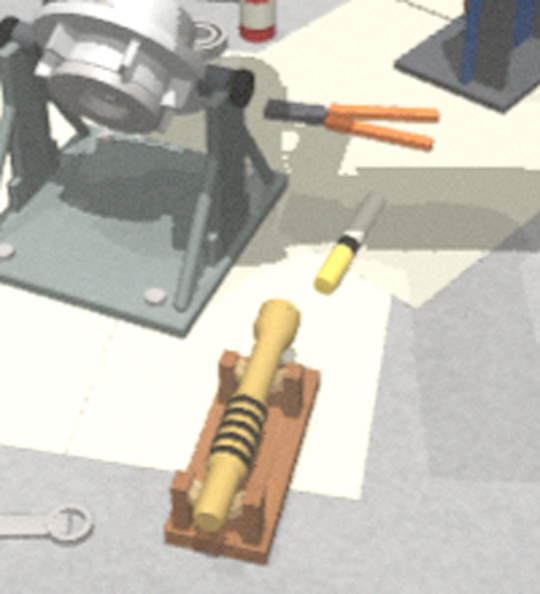

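View pics/t1.png

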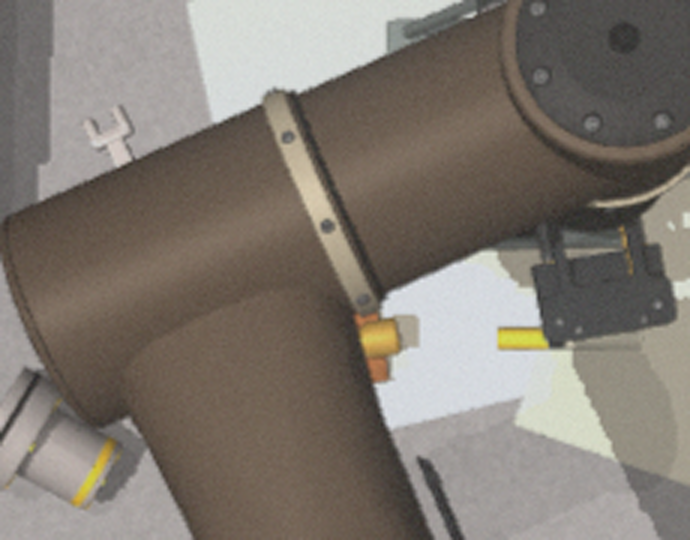

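jog_arm([
  {"dx": 0.018,"dy": -0.034,"dz": 0.004,"twist": 0},
  {"dx": 0.036,"dy": -0.068,"dz": 0.008,"twist": 0},
  {"dx": 0.053,"dy": -0.102,"dz": 0.012,"twist": 0},
  {"dx": 0.071,"dy": -0.136,"dz": 0.016,"twist": 0},
  {"dx": 0.095,"dy": -0.165,"dz": 0.02,"twist": 0},
  {"dx": 0.12,"dy": -0.193,"dz": 0.024,"twist": 0.3},
  {"dx": 0.145,"dy": -0.22,"dz": 0.029,"twist": 0.3},
  {"dx": 0.17,"dy": -0.247,"dz": 0.034,"twist": 0.3},
  {"dx": 0.2,"dy": -0.27,"dz": 0.038,"twist": 0.3},
  {"dx": 0.235,"dy": -0.285,"dz": 0.042,"twist": 0.3},
  {"dx": 0.265,"dy": -0.291,"dz": 0.043,"twist": 0.3},
  {"dx": 0.29,"dy": -0.291,"dz": 0.043,"twist": 0.3},
  {"dx": 0.29,"dy": -0.291,"dz": 0.043,"twist": 0.3},
])

```text
t: 2.95
eef_pos: [0.4109, 0.2786, 0.1177]
ee_rot: [0.699, 1.562, -2.295]
force: [-0.9, -0.1, -0.7]
width: 0.0877
```

Run:
```python
from h import *
g=lambda im:np.clip(im*1.5,0,255).astype(np.uint8)
s=arm.grab_frame("side");
crop("side",(250,200,450,420),2.7,"pics/s2.png",g(s))
to((.4115,.284,.05),8.8)
p=tool()[1]; print((proj("side",[p,p+[0,0,-.011],p+[0,0,.008]])-[250,200])*2.7)
```

```text
t 3.0 grasp [0.4122 0.2794 0.1285] zyaw -171.53 w 0.0878 F [0.2 0.4 0. ] M [0.02 0.05 0.02] q6 -0.84
 jog d [ 0.0784 -0.005  -0.0003] twist -0.3316547996487884
[[233.35449912 365.47802764]
 [233.49899056 377.88841679]
 [233.24813553 356.34244468]]
```

View pics/s2.png

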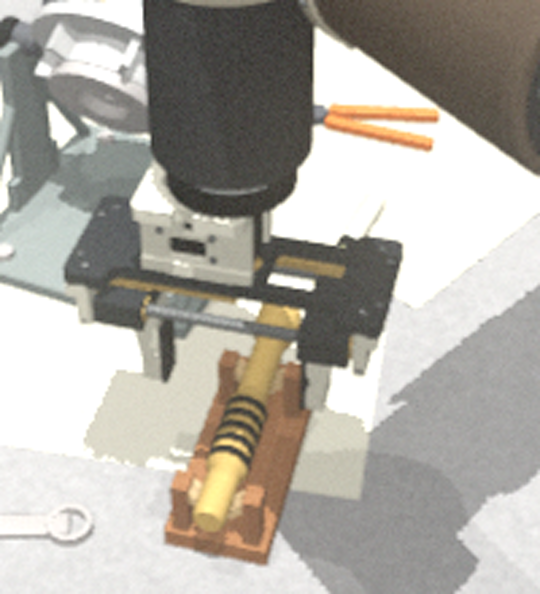

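jog_arm([
  {"dx": 0.026,"dy": 0,"dz": 0,"twist": 0},
  {"dx": 0.052,"dy": 0,"dz": 0,"twist": 0},
  {"dx": 0.07,"dy": 0,"dz": 0,"twist": 0},
  {"dx": 0.078,"dy": 0,"dz": 0,"twist": 0},
  {"dx": 0.078,"dy": 0,"dz": 0,"twist": 0},
  {"dx": 0.078,"dy": 0,"dz": 0,"twist": 0},
])

```text
t: 3.5
eef_pos: [0.4142, 0.2816, 0.0459]
ee_rot: [-2.619, 1.569, 0.67]
force: [0.5, 0.4, 0.6]
width: 0.0878
```

Run:
```python
from h import *
to((.4115,.284,.05),8.8)
```

```text
t 3.5 grasp [0.4142 0.2816 0.0539] zyaw -171.53 w 0.0878 F [0.5 0.4 0.6] M [ 0.02  0.11 -0.01] q6 -0.84
 jog d [ 0.0039 -0.0028  0.0023] twist -0.32775674983611225
```

jog_arm([
  {"dx": 0.003,"dy": 0,"dz": 0.002,"twist": 0},
  {"dx": 0.003,"dy": 0,"dz": 0.002,"twist": 0},
  {"dx": 0.003,"dy": 0,"dz": 0.002,"twist": 0},
  {"dx": 0.003,"dy": 0,"dz": 0.002,"twist": 0},
  {"dx": 0.003,"dy": 0,"dz": 0.002,"twist": 0},
  {"dx": 0.003,"dy": 0,"dz": 0.002,"twist": 0},
  {"dx": 0.003,"dy": 0,"dz": 0.002,"twist": 0},
  {"dx": 0.003,"dy": 0,"dz": 0.002,"twist": 0},
], gripper=0.015, newtons=60)

```text
t: 4.17
eef_pos: [0.4114, 0.2808, 0.0416]
ee_rot: [1.643, 1.571, -1.351]
force: [-0.3, 0.1, -0.7]
width: 0.0398
```

Run:
```python
from h import *
to((.4115,.284,.05),8.8)
```

```text
t 4.17 grasp [0.4114 0.2808 0.0496] zyaw -171.52 w 0.0398 F [-0.3  0.1 -0.7] M [0.02 0.14 0.03] q6 -0.85
 jog d [-0.0004 -0.0031 -0.0006] twist -0.31984668196889743
```

jog_arm([
  {"dx": 0,"dy": 0,"dz": 0,"twist": 0},
  {"dx": 0,"dy": 0,"dz": 0,"twist": 0},
  {"dx": 0,"dy": 0,"dz": 0,"twist": 0},
  {"dx": 0,"dy": 0,"dz": 0,"twist": 0},
  {"dx": 0,"dy": 0,"dz": 0,"twist": 0},
  {"dx": -0.015,"dy": 0,"dz": 0,"twist": 0},
  {"dx": -0.04,"dy": 0,"dz": 0,"twist": 0},
  {"dx": -0.08,"dy": 0,"dz": 0,"twist": 0},
  {"dx": -0.115,"dy": 0,"dz": 0,"twist": 0},
  {"dx": -0.13,"dy": 0,"dz": 0,"twist": 0},
])

```text
t: 5.0
eef_pos: [0.4121, 0.2818, 0.1756]
ee_rot: [-2.401, 1.566, 0.889]
force: [1.5, -0.0, -3.9]
width: 0.0268
```

Run:
```python
from h import *
g=lambda im:np.clip(im*1.5,0,255).astype(np.uint8)
s=arm.grab_frame("side");
crop("side",(250,180,450,400),2.7,"pics/s3.png",g(s))
for a in [(.615,.26,.19),(.615,.25,.150),(.615,.216,.15)]: to(a,0)
```

```text
t 5.05 grasp [0.4127 0.2824 0.1848] zyaw -171.49 w 0.0268 F [ 2.   1.7 -0.1] M [ 0.4  -0.26  0.03] q6 -0.85
 jog d [-0.0044  0.0521 -0.1968] twist 8.505708054822549
t 5.05 grasp [0.4127 0.2824 0.1848] zyaw -171.49 w 0.0268 F [ 2.   1.7 -0.1] M [ 0.4  -0.26  0.03] q6 -0.85
 jog d [ 0.0355  0.0621 -0.1951] twist 8.505708054822549
t 5.05 grasp [0.4127 0.2824 0.1848] zyaw -171.49 w 0.0268 F [ 2.   1.7 -0.1] M [ 0.4  -0.26  0.03] q6 -0.85
 jog d [ 0.0354  0.0958 -0.1901] twist 8.505708054822549
```

View pics/s3.png

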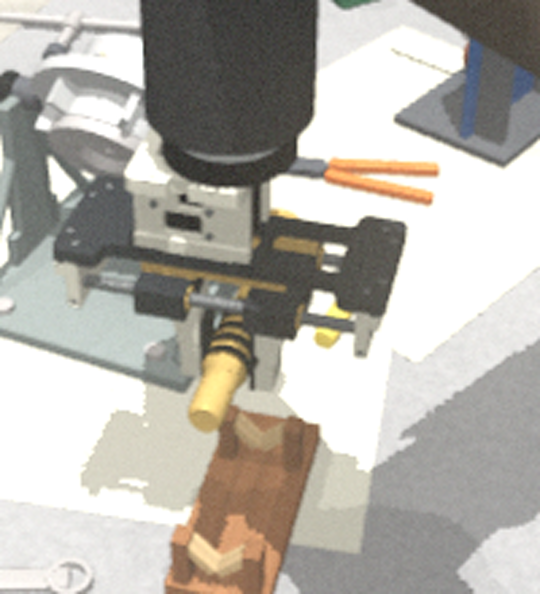

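jog_arm([
  {"dx": 0,"dy": 0.005,"dz": -0.025,"twist": 1.5},
  {"dx": 0,"dy": 0.012,"dz": -0.06,"twist": 3},
  {"dx": 0,"dy": 0.022,"dz": -0.095,"twist": 4.5},
  {"dx": 0,"dy": 0.032,"dz": -0.13,"twist": 6},
  {"dx": 0,"dy": 0.042,"dz": -0.16,"twist": 7.5},
  {"dx": 0,"dy": 0.048,"dz": -0.18,"twist": 8.5},
  {"dx": 0,"dy": 0.052,"dz": -0.194,"twist": 8.5},
  {"dx": 0,"dy": 0.052,"dz": -0.196,"twist": 8.5},
  {"dx": 0,"dy": 0.052,"dz": -0.196,"twist": 8.5},
])

```text
t: 5.8
eef_pos: [0.6125, 0.2575, 0.1691]
ee_rot: [0.424, 1.567, -2.72]
force: [0.2, 0.3, -4.6]
width: 0.0267
```

```bash
cat >> h.py <<'E'
def onplane(n,uv,p0,nrm):
    e,d=ray(n,uv); return e+d*(np.dot(np.array(p0)-e,nrm)/np.dot(d,nrm))
def both(tag,bs,bt=None,ks=2.7,kt=3):
    g=lambda im:np.clip(im*1.5,0,255).astype(np.uint8)
    crop("side",bs,ks,f"pics/{tag}_s.png",g(arm.grab_frame("side")))
    if bt: crop("top",bt,kt,f"pics/{tag}_t.png",g(arm.grab_frame("top")))
E
python3 - <<'E'
from h import *
print("tail",onplane("side",np.array((207,412))/2.7+[250,180],(.4127,.2824,.185),np.array([.989,.148,0])))
both("a",(200,120,400,320),(180,120,400,320))
to((.615,.25,.16),0)
E
```

```text
tail [0.40526213 0.3321031  0.17679343]
t 5.9 grasp [0.6117 0.258  0.1782] zyaw 179.96 w 0.0265 F [ 0.5 -0.5 -3.1] M [ 0.23  0.1  -0.01] q6 -0.69
 jog d [ 0.0182  0.0079 -0.0033] twist -0.044797930075930026
```

View pics/a_s.png

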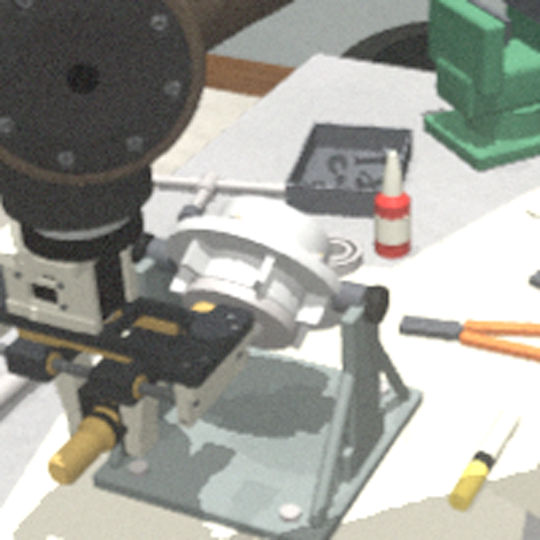

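View pics/a_t.png

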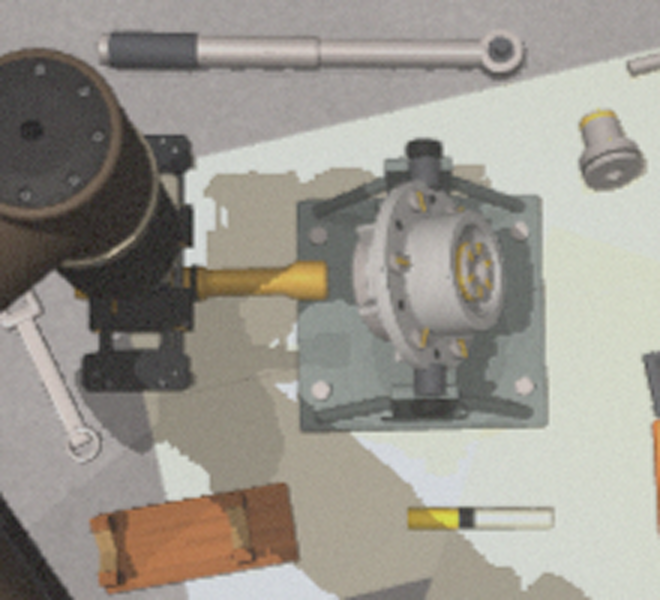

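Run:
```python
from h import *
n=np.array([1.,0,0])
print("tail",onplane("side",np.array((66,464))/2.7+[200,120],(.6125,0,0),n))
print("tail bottom/top",onplane("side",np.array((72,478))/2.7+[200,120],(.6125,0,0),n),onplane("side",np.array((60,452))/2.7+[200,120],(.6125,0,0),n))
print("tip by top at x plane", [onz("top",np.array((328,280))/3+[180,120],z) for z in (.14,.16,.18,.2)])
print("headside",onplane("side",np.array((203,308))/2.7+[200,120],(.6125,0,0),n))
for a in (-10,0,10): print(a, (proj("side",[[.6125,.258-.14*np.cos(np.radians(a)),.178+.14*np.sin(np.radians(a))],[.6125,.258+.06*np.cos(np.radians(a)),.178-.06*np.sin(np.radians(a))]])-[200,120])*2.7)
```

```text
tail [0.6125     0.31134048 0.17555038]
tail bottom/top [0.6125     0.30777966 0.16090212] [0.6125     0.31514585 0.18844519]
tip by top at x plane [array([0.62042489, 0.12076941, 0.14      ]), array([0.61641174, 0.11979847, 0.16      ]), array([0.61239858, 0.11882753, 0.18      ]), array([0.60838542, 0.11785659, 0.2       ])]
headside [0.6125     0.12930196 0.18689586]
-10 [[212.23117441 338.29463899]
 [ 58.27459478 453.79784699]]
0 [[211.29309417 310.28846287]
 [ 59.63603624 467.15555461]]
10 [[207.52891378 284.43515044]
 [ 62.58351165 478.68042573]]
```

jog_arm([
  {"dx": -0.02,"dy": 0,"dz": -0.003,"twist": 0},
  {"dx": -0.038,"dy": 0.005,"dz": -0.003,"twist": 0},
  {"dx": -0.038,"dy": 0.02,"dz": -0.003,"twist": 0},
  {"dx": -0.038,"dy": 0.03,"dz": -0.003,"twist": 0},
  {"dx": -0.038,"dy": 0.033,"dz": -0.003,"twist": 0},
  {"dx": -0.036,"dy": 0.033,"dz": -0.003,"twist": 0},
  {"dx": -0.036,"dy": 0.033,"dz": -0.003,"twist": 0},
], newtons=45)

```text
t: 6.48
eef_pos: [0.6151, 0.2247, 0.2062]
ee_rot: [0.33, 1.569, -2.813]
force: [0.0, 1.6, -3.9]
width: 0.0269
```

Run:
```python
from h import *
both("b",(200,120,400,320),(180,120,400,320))
to((.615,.225,.205),0)
```

```text
t 6.58 grasp [0.6155 0.2252 0.2146] zyaw 179.97 w 0.027 F [ 0.1 -0.1 -4. ] M [ 0.22  0.1  -0.02] q6 -0.65
 jog d [0.0096 0.0002 0.0005] twist -0.028066146325528507
```

View pics/b_s.png

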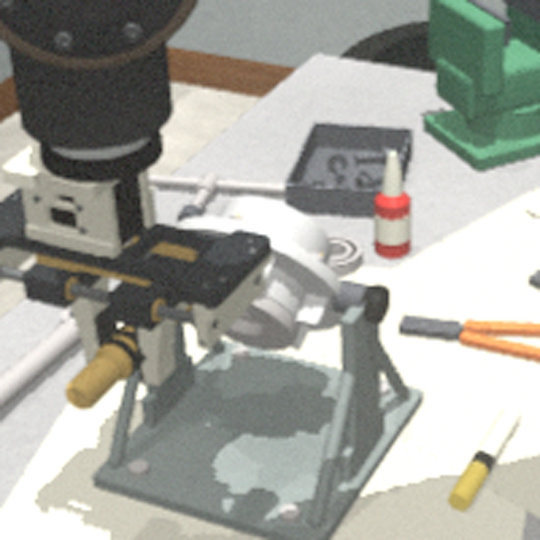

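View pics/b_t.png

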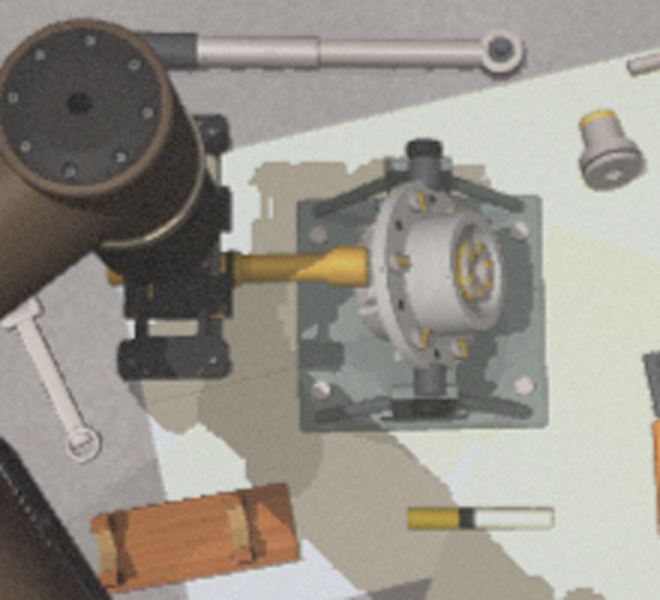

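jog_arm([
  {"dx": 0.008,"dy": 0.002,"dz": 0,"twist": 0},
  {"dx": 0.016,"dy": 0.002,"dz": 0,"twist": 0},
  {"dx": 0.024,"dy": 0.002,"dz": 0,"twist": 0},
  {"dx": 0.033,"dy": 0.002,"dz": 0,"twist": 0},
  {"dx": 0.044,"dy": 0.003,"dz": 0,"twist": 0},
  {"dx": 0.055,"dy": 0.005,"dz": 0,"twist": 0},
  {"dx": 0.065,"dy": 0.008,"dz": 0,"twist": 0},
  {"dx": 0.075,"dy": 0.011,"dz": 0,"twist": 0},
  {"dx": 0.078,"dy": 0.012,"dz": 0,"twist": 0},
])

```text
t: 7.33
eef_pos: [0.6151, 0.212, 0.1272]
ee_rot: [0.642, 1.568, -2.5]
force: [2.0, 2.1, -0.9]
width: 0.0271
```

Run:
```python
from h import *
both("c",(200,120,400,320),(180,120,400,320))
to((.615,.225,.205),0)
```

```text
t 7.43 grasp [0.6155 0.2125 0.1365] zyaw 179.94 w 0.0273 F [ 0.8  1.5 -0.7] M [ 0.56 -0.17  0.2 ] q6 -0.63
 jog d [-0.0685 -0.0124  0.0007] twist -0.06467916403647678
```

View pics/c_s.png

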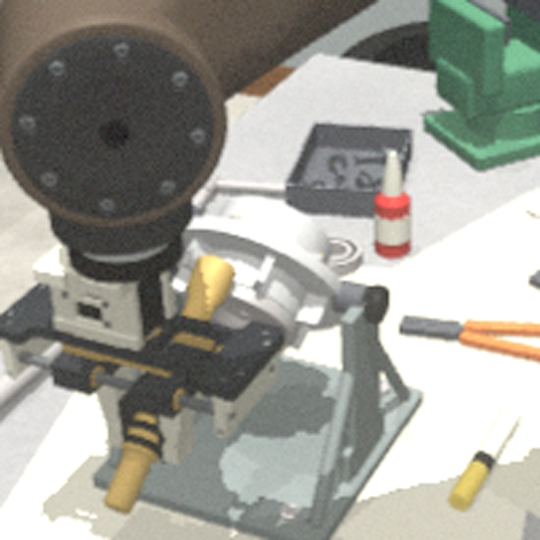

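View pics/c_t.png

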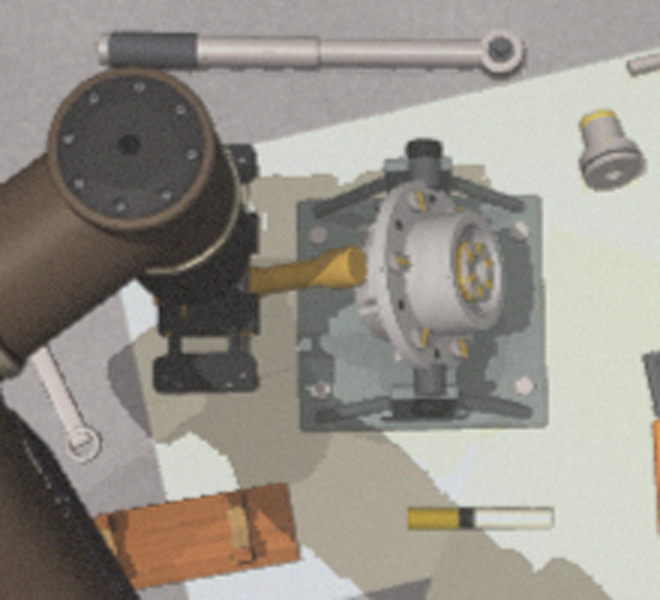

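Run:
```python
from h import *
n=np.array([1.,0,0])
T,e=tri(np.array((216,266))/2.7+[200,120],np.array((356,263))/3+[180,120]); print("tip",T,e)
q=onplane("side",np.array((121,499))/2.7+[200,120],(.6155,0,0),n); print("tail",q)
G=np.array([.6155,.2125,.1365])
for v in (T-G,G-q,T-q): print(np.linalg.norm(v),np.degrees(np.arctan2(v[2],-v[1])), np.degrees(np.arctan2(v[0],-v[1])))
for a in (24,28,32,36):
    a=np.radians(a); P=[G+[0,-.139*np.cos(a),.139*np.sin(a)],G-[0,-.06*np.cos(a),.06*np.sin(a)]]
    print((proj("side",P)-[200,120])*2.7,(proj("top",P)-[180,120])*3)
```

```text
tip [0.62007764 0.09533534 0.20271324] 0.0017835854511632533
tail [0.6155     0.25556684 0.09968132]
0.1346577351875718 29.472086011851392 2.2374168957012666
0.056660105759240506 40.52777729268472 0.0
0.19055357277245297 32.74179372582197 1.6364335645035055
[[227.19419459 271.6231118 ]
 [110.03985291 495.77738384]] [[369.48292125 272.03664304]
 [154.18733615 295.81200829]]
[[223.75219492 264.5880376 ]
 [112.06877387 498.25694755]] [[363.74200705 269.9002773 ]
 [157.0773292  296.60866952]]
[[219.90179273 258.18272747]
 [114.25975943 500.34843582]] [[357.1669274  267.8338213 ]
 [160.23466279 297.36463176]]
[[215.6492841  252.44937206]
 [116.59967807 502.04531079]] [[349.77896647 265.85042941]
 [163.64293854 298.07677538]]
```

jog_arm([
  {"dx": 0,"dy": -0.015,"dz": 0.001,"twist": 0},
  {"dx": 0.005,"dy": -0.03,"dz": 0.002,"twist": 0},
  {"dx": 0.025,"dy": -0.03,"dz": 0.003,"twist": 0},
  {"dx": 0.05,"dy": -0.025,"dz": 0.003,"twist": 0},
  {"dx": 0.065,"dy": -0.015,"dz": 0.003,"twist": 0},
  {"dx": 0.07,"dy": -0.005,"dz": 0.003,"twist": 0},
  {"dx": 0.07,"dy": 0.003,"dz": 0.003,"twist": 0},
  {"dx": 0.07,"dy": 0.003,"dz": 0.003,"twist": 0},
], newtons=60)

```text
t: 8.1
eef_pos: [0.6128, 0.2091, 0.0598]
ee_rot: [0.832, 1.57, -2.311]
force: [0.1, 0.6, -2.8]
width: 0.027
```

Run:
```python
from h import *
both("d",(200,120,400,320),(180,120,400,320))
to((.6125,.209,.066),0)
```

```text
t 8.2 grasp [0.6139 0.2105 0.069 ] zyaw 179.95 w 0.0269 F [-0.1  0.4 -3.3] M [0.24 0.07 0.03] q6 -0.63
 jog d [0.003  0.0016 0.0014] twist -0.05377256509436279
```

View pics/d_s.png

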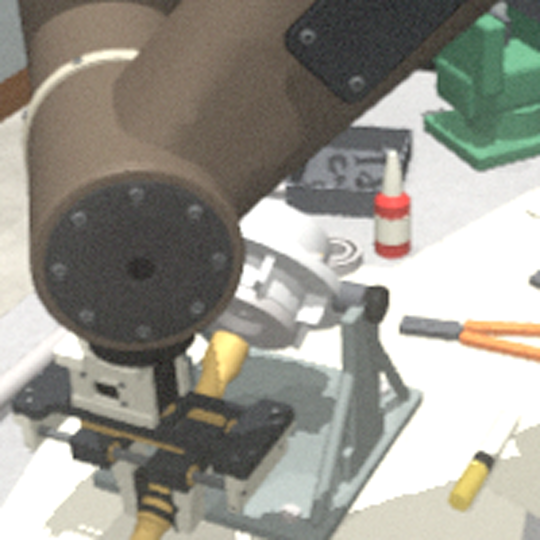

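View pics/d_t.png

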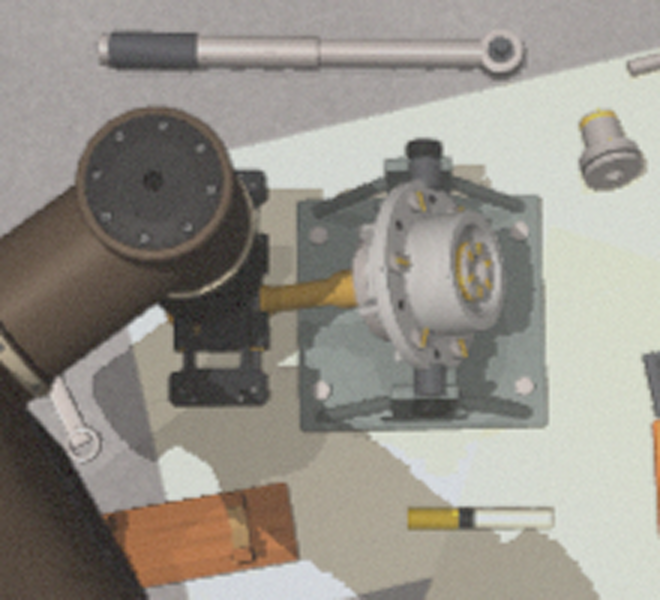

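Run:
```python
from h import *
def ax(t): return np.array([.615,-t*.866025,.19+t*.5])
for t in (-105,-88,-100): print(t,(proj("side",ax(t/1000))-[200,120])*2.7)
s=arm.grab_frame("side"); crop("side",(262,215,322,275),10,"pics/e.png",np.clip(s*1.8,0,255).astype(np.uint8))
for t in (-105,-88): print(t,(proj("side",ax(t/1000))-[262,215])*10)
```

```text
-105 [[229.08907719 335.17441104]]
-88 [[237.32283475 316.631522  ]]
-100 [[231.52066444 329.69833862]]
-105 [[228.47806365 291.38670754]]
-88 [[258.97346203 222.70934075]]
```

View pics/e.png

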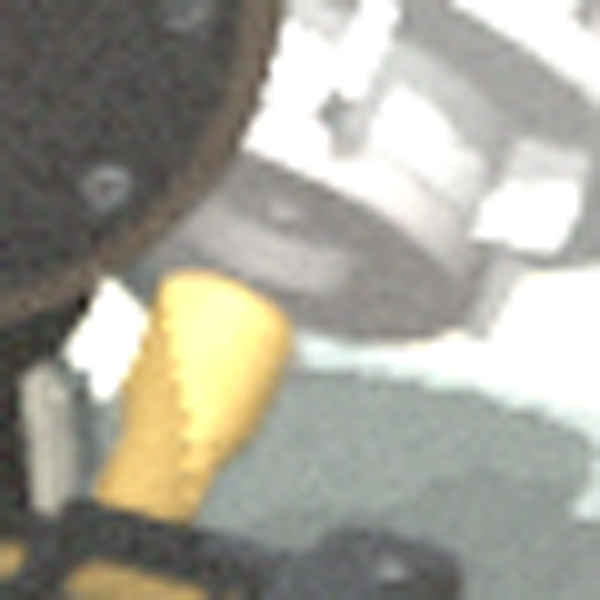

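jog_arm([
  {"dx": -0.003,"dy": 0.004,"dz": 0.001,"twist": 0},
  {"dx": -0.006,"dy": 0.009,"dz": 0.0015,"twist": 0},
  {"dx": -0.009,"dy": 0.014,"dz": 0.0015,"twist": 0},
  {"dx": -0.012,"dy": 0.019,"dz": 0.0015,"twist": 0},
  {"dx": -0.012,"dy": 0.019,"dz": 0.0015,"twist": 0},
])

```text
t: 8.67
eef_pos: [0.6117, 0.1904, 0.0727]
ee_rot: [-2.691, 1.57, 0.45]
force: [-0.0, 0.6, -3.0]
width: 0.0267
```

Run:
```python
from h import *
to((.6125,.209,.066),0)
s=arm.grab_frame("side"); crop("side",(262,215,322,275),10,"pics/e2.png",np.clip(s*1.8,0,255).astype(np.uint8))
```

```text
t 8.67 grasp [0.6117 0.1904 0.0807] zyaw 179.94 w 0.0267 F [-0.   0.6 -3. ] M [ 0.23  0.09 -0.  ] q6 -0.61
 jog d [ 0.0147 -0.0186 -0.0007] twist -0.05872958787310267
```

View pics/e2.png

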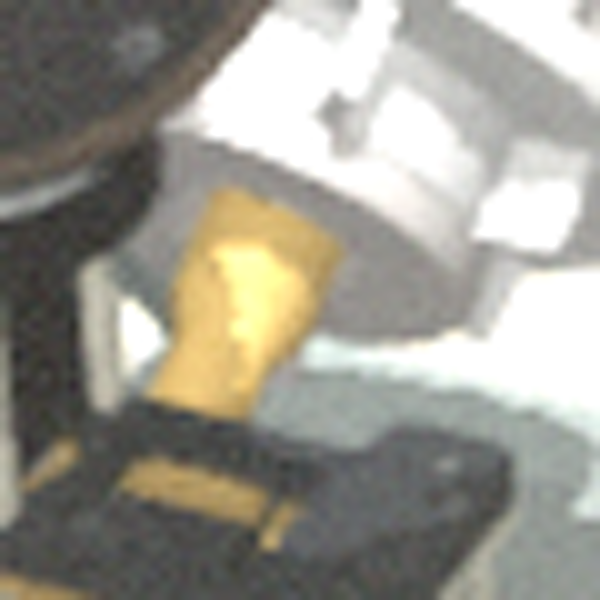

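jog_arm([
  {"dx": -0.002,"dy": 0.0035,"dz": 0,"twist": 0},
  {"dx": -0.004,"dy": 0.007,"dz": 0,"twist": 0},
  {"dx": -0.006,"dy": 0.0105,"dz": 0,"twist": 0},
  {"dx": -0.008,"dy": 0.014,"dz": 0,"twist": 0},
  {"dx": -0.01,"dy": 0.0175,"dz": 0,"twist": 0},
  {"dx": -0.01,"dy": 0.0175,"dz": 0,"twist": 0},
])

```text
t: 9.22
eef_pos: [0.6114, 0.1754, 0.0812]
ee_rot: [-1.767, 1.568, 1.374]
force: [-0.1, 8.2, -8.9]
width: 0.0267
```

Run:
```python
from h import *
to((.6125,.209,.066),0)
both("f",(262,215,322,275),(295,180,355,240),10,10)
```

```text
t 9.22 grasp [0.6114 0.1754 0.0892] zyaw 179.96 w 0.0267 F [-0.1  8.2 -8.9] M [ 2.97  0.37 -0.01] q6 -0.58
 jog d [ 0.0233 -0.0335 -0.0011] twist -0.038206404879815636
```

View pics/f_s.png

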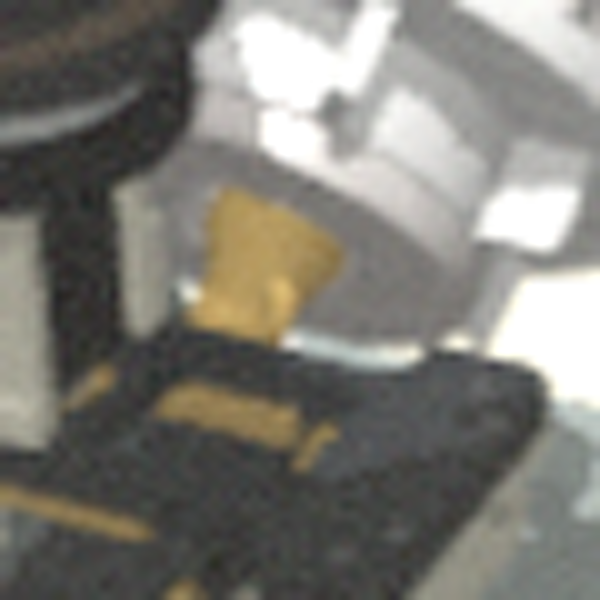

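View pics/f_t.png

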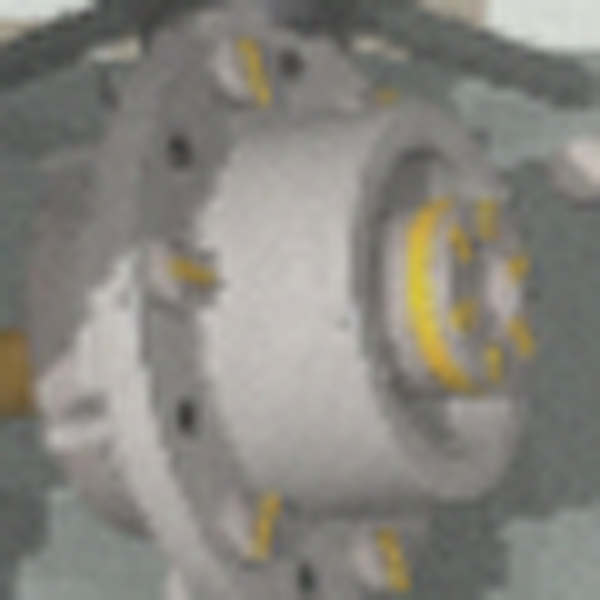

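jog_arm([
  {"dx": -0.002,"dy": 0.0035,"dz": 0,"twist": 0},
  {"dx": -0.004,"dy": 0.007,"dz": 0,"twist": 0},
  {"dx": -0.006,"dy": 0.0105,"dz": 0,"twist": 0},
  {"dx": -0.008,"dy": 0.014,"dz": 0,"twist": 0},
  {"dx": -0.01,"dy": 0.0175,"dz": 0,"twist": 0},
  {"dx": -0.01,"dy": 0.0175,"dz": 0,"twist": 0},
])

```text
t: 9.82
eef_pos: [0.6113, 0.1581, 0.0911]
ee_rot: [-1.74, 1.568, 1.401]
force: [0.1, 8.0, -8.9]
width: 0.0271
```

Run:
```python
from h import *
to((.6125,.209,.066),0)
both("g",(262,215,322,275),(295,180,355,240),10,10)
```

```text
t 9.82 grasp [0.6113 0.1581 0.0991] zyaw 179.97 w 0.0271 F [ 0.1  8.  -8.9] M [ 3.27  0.32 -0.03] q6 -0.56
 jog d [ 0.0333 -0.0508 -0.0012] twist -0.026205725445009875
```

View pics/g_s.png

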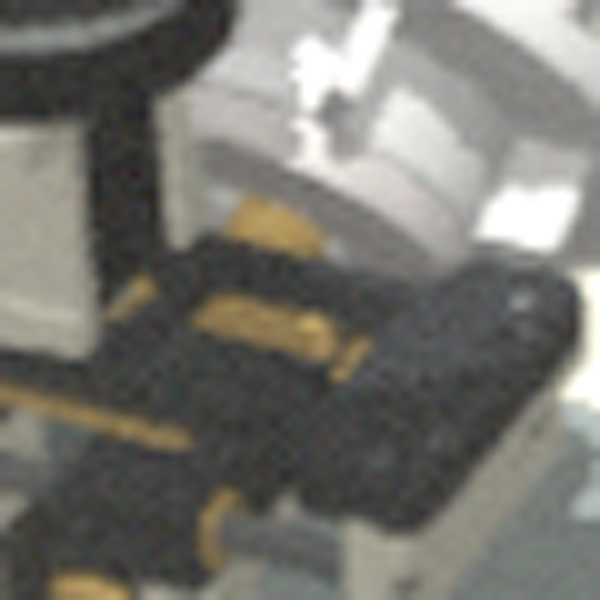

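View pics/g_t.png

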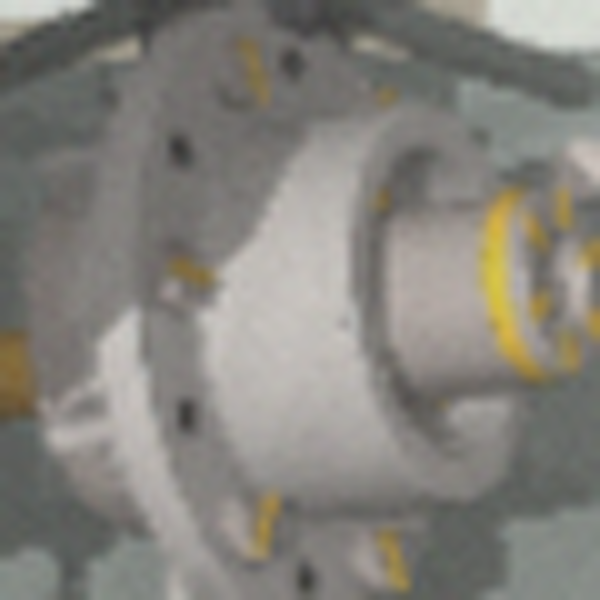

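Run:
```python
from h import *
def ax(t): return np.array([.615,-t*.866025,.19+t*.5])
for t in (0,.01,.02,.03,.04): print(t,proj("top",[ax(t), ax(t)+np.array([0,.5,.866])*.023])-[295,180])
```

```text
0 [[44.389573   30.43184441]
 [39.77799055 28.80608663]]
0.01 [[48.15113665 29.93172275]
 [43.57950159 28.2919737 ]]
0.02 [[51.94153543 29.42776729]
 [47.41060372 27.7738589 ]]
0.03 [[55.76110217 28.91993378]
 [51.27164378 27.25169532]]
0.04 [[59.61017486 28.40817728]
 [55.16297408 26.72543531]]
```

jog_arm([
  {"dx": -0.0015,"dy": 0.0026,"dz": 0,"twist": 0},
  {"dx": -0.003,"dy": 0.0052,"dz": 0,"twist": 0},
  {"dx": -0.0035,"dy": 0.0061,"dz": 0,"twist": 0},
  {"dx": -0.0035,"dy": 0.0061,"dz": 0,"twist": 0},
  {"dx": -0.0035,"dy": 0.0061,"dz": 0,"twist": 0},
  {"dx": -0.0035,"dy": 0.0061,"dz": 0,"twist": 0},
])

```text
t: 10.42
eef_pos: [0.6112, 0.1523, 0.0943]
ee_rot: [-1.647, 1.568, 1.494]
force: [-1.0, 10.3, -9.5]
width: 0.0271
```

Run:
```python
from h import *
to((.6125,.209,.066),0)
both("h",(262,215,322,275),(295,180,375,240),10,10)
```

```text
t 10.42 grasp [0.6112 0.1523 0.1023] zyaw 179.99 w 0.0271 F [-1.  10.3 -9.5] M [ 3.74  0.27 -0.05] q6 -0.55
 jog d [ 0.0364 -0.0566 -0.0013] twist -0.011452144036582013
```

View pics/h_t.png

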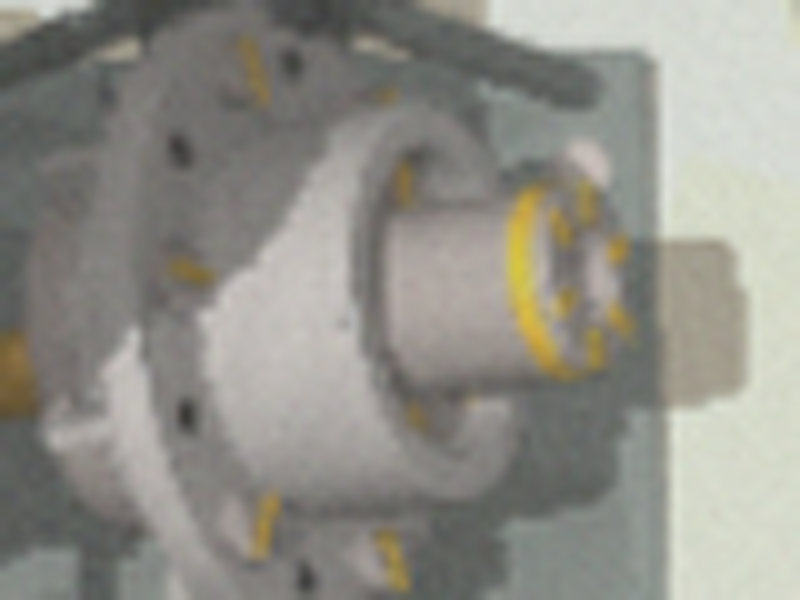

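jog_arm([
  {"dx": 0.005,"dy": -0.0087,"dz": 0,"twist": 0},
  {"dx": 0.014,"dy": -0.0242,"dz": 0,"twist": 0},
  {"dx": 0.024,"dy": -0.0416,"dz": 0,"twist": 0},
  {"dx": 0.032,"dy": -0.0554,"dz": 0,"twist": 0},
  {"dx": 0.034,"dy": -0.08,"dz": 0,"twist": 0},
  {"dx": 0.02,"dy": -0.105,"dz": 0.02,"twist": 0},
  {"dx": -0.01,"dy": -0.12,"dz": 0.04,"twist": 0},
  {"dx": -0.03,"dy": -0.125,"dz": 0.07,"twist": -2},
  {"dx": -0.04,"dy": -0.127,"dz": 0.108,"twist": -5},
  {"dx": -0.04,"dy": -0.128,"dz": 0.146,"twist": -8},
  {"dx": -0.04,"dy": -0.129,"dz": 0.18,"twist": -8.5},
  {"dx": -0.04,"dy": -0.129,"dz": 0.2,"twist": -8.5},
  {"dx": -0.04,"dy": -0.129,"dz": 0.2,"twist": -8.5},
  {"dx": -0.04,"dy": -0.129,"dz": 0.2,"twist": -8.5},
])

```text
t: 11.68
eef_pos: [0.4103, 0.2804, 0.1351]
ee_rot: [-2.563, 1.57, 0.73]
force: [0.6, -0.5, -4.3]
width: 0.0271
```

Run:
```python
from h import *
both("i",(220,180,420,400),(150,120,400,330),2.7,3)
to((.4114,.2812,.075),8.5)
```

```text
t 11.78 grasp [0.4117 0.2803 0.143 ] zyaw -171.46 w 0.0271 F [ 0.2  0.8 -4. ] M [ 0.22  0.13 -0.02] q6 -0.84
 jog d [ 0.068  -0.001   0.0002] twist 0.04018890692361765
```

View pics/i_s.png

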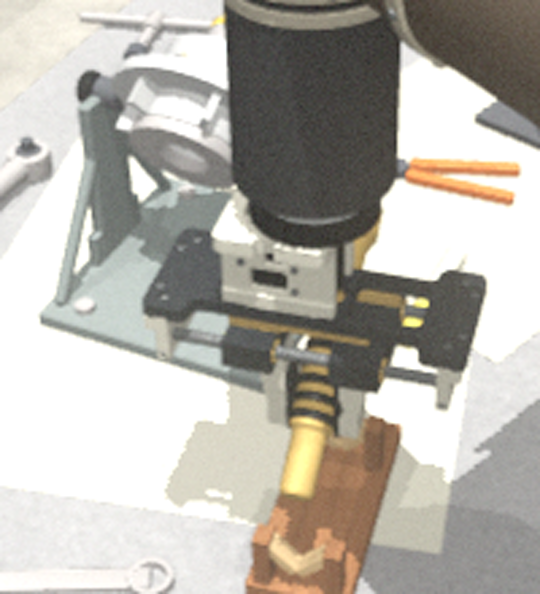

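View pics/i_t.png

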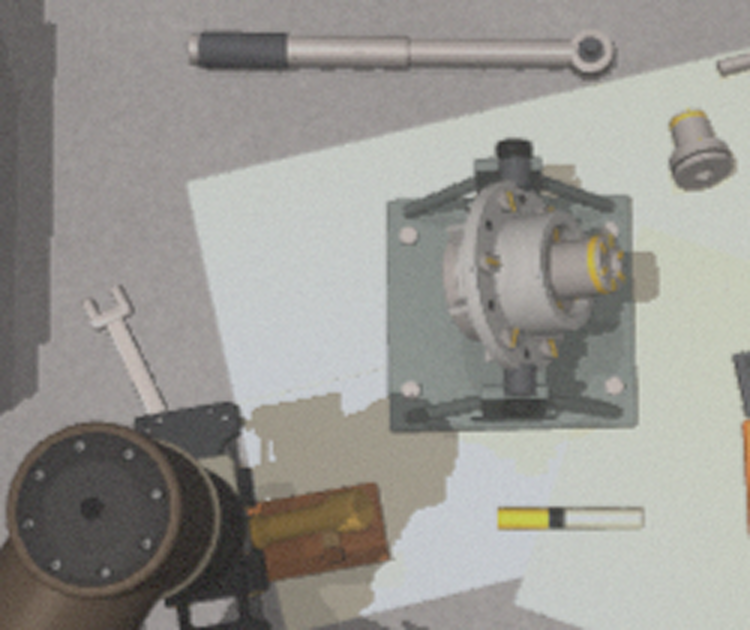

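jog_arm([
  {"dx": 0.025,"dy": 0,"dz": 0,"twist": 0},
  {"dx": 0.05,"dy": 0,"dz": 0,"twist": 0},
  {"dx": 0.065,"dy": 0,"dz": 0,"twist": 0},
  {"dx": 0.072,"dy": 0,"dz": 0,"twist": 0},
  {"dx": 0.077,"dy": 0,"dz": 0,"twist": 0},
  {"dx": 0.082,"dy": 0,"dz": 0,"twist": 0},
  {"dx": 0.087,"dy": 0,"dz": 0,"twist": 0},
  {"dx": 0.091,"dy": 0,"dz": 0,"twist": 0},
  {"dx": 0.091,"dy": 0,"dz": 0,"twist": 0},
  {"dx": 0.091,"dy": 0,"dz": 0,"twist": 0},
], newtons=30)

```text
t: 12.62
eef_pos: [0.4114, 0.2794, 0.0442]
ee_rot: [-1.378, 1.571, 1.911]
force: [0.4, 0.1, -3.8]
width: 0.0271
```

Run:
```python
from h import *
both("j",(270,220,420,420),None,3)
to((.4114,.2812,.05),8.5)
```

```text
t 12.67 grasp [0.4113 0.2793 0.0523] zyaw -171.53 w 0.0271 F [-0.5  0.1 -4.9] M [ 0.19  0.17 -0.01] q6 -0.84
 jog d [ 0.0023 -0.0018 -0.0003] twist -0.026332550845381775
```

View pics/j_s.png

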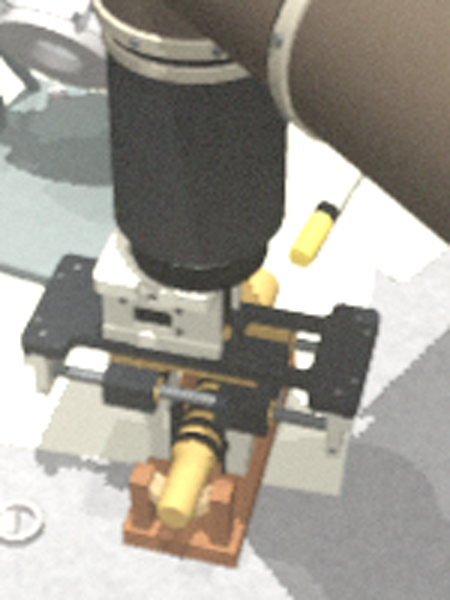

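jog_arm([
  {"dx": 0.003,"dy": 0,"dz": 0,"twist": 0},
  {"dx": 0.003,"dy": 0,"dz": 0,"twist": 0},
  {"dx": 0.003,"dy": 0,"dz": 0,"twist": 0},
])

```text
t: 12.92
eef_pos: [0.4126, 0.2801, 0.0423]
ee_rot: [-2.652, 1.568, 0.639]
force: [4.1, -1.9, 4.5]
width: 0.0274
```

jog_arm([
  {"dx": 0,"dy": 0,"dz": 0,"twist": 0},
  {"dx": 0,"dy": 0,"dz": 0,"twist": 0},
  {"dx": 0,"dy": 0,"dz": 0,"twist": 0},
  {"dx": 0,"dy": 0,"dz": 0,"twist": 0},
  {"dx": 0,"dy": 0,"dz": 0,"twist": 0},
  {"dx": 0,"dy": 0,"dz": 0,"twist": 0},
], gripper=0.0876)

```text
t: 13.42
eef_pos: [0.4113, 0.2792, 0.0409]
ee_rot: [0.592, 1.57, -2.401]
force: [0.1, 0.2, -0.1]
width: 0.062
```

Run:
```python
from h import *
both("k",(270,220,420,420),None,3)
for a in [(.4114,.28,.17),(.615,-.02,.35)]:to(a,0)
```

```text
t 13.47 grasp [0.4113 0.2792 0.049 ] zyaw -171.52 w 0.0659 F [ 0.  -0.2  0.1] M [-0.02  0.09  0.03] q6 -0.84
 jog d [-0.121  -0.0007 -0.0002] twist 8.479724094221638
t 13.47 grasp [0.4113 0.2792 0.049 ] zyaw -171.52 w 0.0659 F [ 0.  -0.2  0.1] M [-0.02  0.09  0.03] q6 -0.84
 jog d [-0.301   0.326  -0.1573] twist 8.479724094221638
```

View pics/k_s.png

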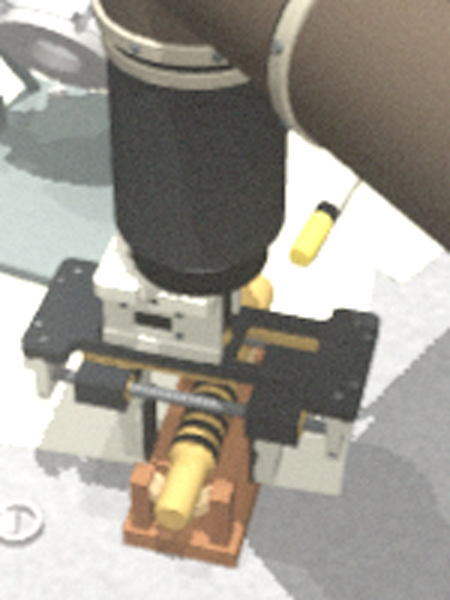

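jog_arm([
  {"dx": -0.03,"dy": 0,"dz": 0,"twist": 0},
  {"dx": -0.07,"dy": 0,"dz": 0,"twist": 0},
  {"dx": -0.11,"dy": 0,"dz": 0,"twist": 0},
  {"dx": -0.14,"dy": 0.02,"dz": -0.01,"twist": 0},
  {"dx": -0.165,"dy": 0.045,"dz": -0.025,"twist": 1},
  {"dx": -0.185,"dy": 0.075,"dz": -0.04,"twist": 2},
  {"dx": -0.205,"dy": 0.107,"dz": -0.055,"twist": 3},
  {"dx": -0.225,"dy": 0.14,"dz": -0.07,"twist": 4},
  {"dx": -0.245,"dy": 0.173,"dz": -0.085,"twist": 5},
  {"dx": -0.255,"dy": 0.207,"dz": -0.102,"twist": 6},
  {"dx": -0.255,"dy": 0.241,"dz": -0.12,"twist": 7},
  {"dx": -0.253,"dy": 0.275,"dz": -0.137,"twist": 8},
  {"dx": -0.251,"dy": 0.305,"dz": -0.15,"twist": 8.5},
  {"dx": -0.251,"dy": 0.325,"dz": -0.157,"twist": 8.5},
  {"dx": -0.251,"dy": 0.325,"dz": -0.157,"twist": 8.5},
  {"dx": -0.251,"dy": 0.325,"dz": -0.157,"twist": 8.5},
])

```text
t: 14.8
eef_pos: [0.6147, -0.0203, 0.2911]
ee_rot: [0.155, 1.569, -2.99]
force: [0.1, 0.3, 0.0]
width: 0.0872
```

Run:
```python
from h import *
both("l",(180,150,440,420),(190,150,440,330),2.2,3)
for a in [(.615,-.02,.201)]:to(a,0)
```

```text
t 14.9 grasp [ 0.6143 -0.0188  0.2998] zyaw 179.97 w 0.0878 F [-0.1  0.7 -0.4] M [ 0.02  0.07 -0.02] q6 -0.29
 jog d [ 0.0988  0.0012 -0.0007] twist -0.03367055317593781
```

View pics/l_s.png

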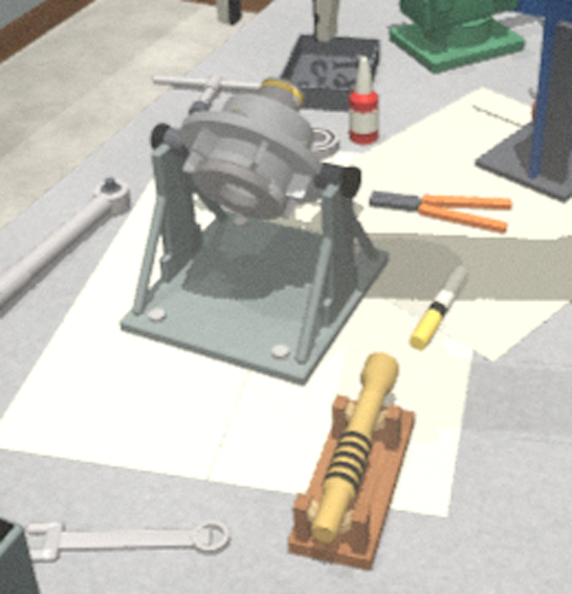

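View pics/l_t.png

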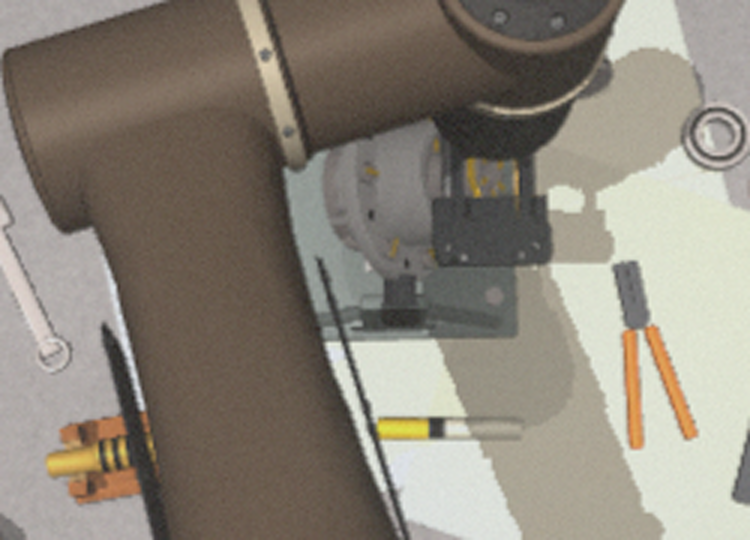

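jog_arm([
  {"dx": 0.03,"dy": 0.001,"dz": -0.001,"twist": 0},
  {"dx": 0.06,"dy": 0.001,"dz": -0.001,"twist": 0},
  {"dx": 0.08,"dy": 0.001,"dz": -0.001,"twist": 0},
  {"dx": 0.092,"dy": 0.001,"dz": -0.001,"twist": 0},
  {"dx": 0.098,"dy": 0.001,"dz": -0.001,"twist": 0},
  {"dx": 0.098,"dy": 0.001,"dz": -0.001,"twist": 0},
])

```text
t: 15.4
eef_pos: [0.6147, -0.0192, 0.1931]
ee_rot: [0.122, 1.569, -3.019]
force: [0.3, 1.0, -0.2]
width: 0.0878
```

Run:
```python
from h import *
both("m",(220,130,380,290),(270,150,390,270),3.5,5)
for a in [(.615,-.02,.201)]:to(a,0)
```

```text
t 15.5 grasp [ 0.616  -0.0194  0.2031] zyaw -179.96 w 0.0877 F [1.1 0.5 0.8] M [ 0.02  0.09 -0.04] q6 -0.28
 jog d [0.0021 0.0006 0.001 ] twist 0.04479364892097237
```

View pics/m_s.png

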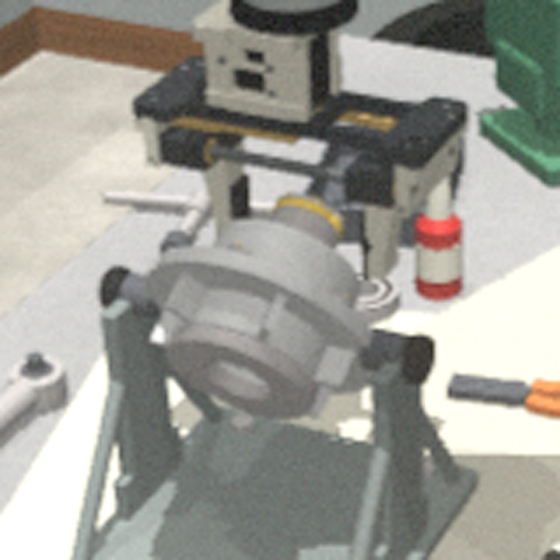

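View pics/m_t.png

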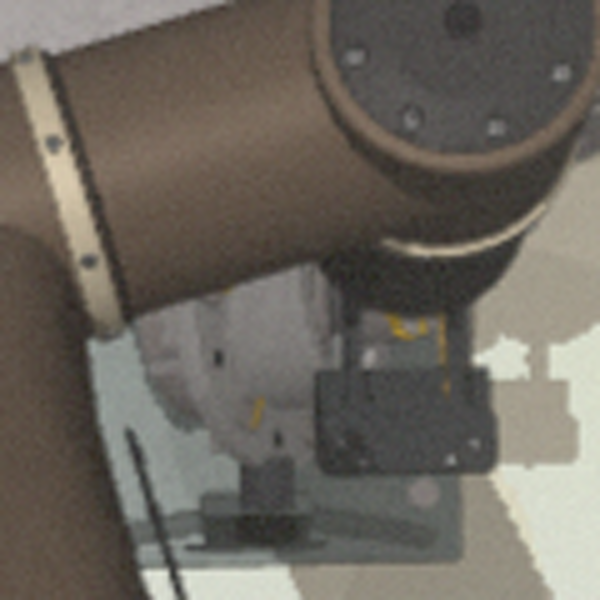

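jog_arm([
  {"dx": 0.001,"dy": 0,"dz": 0,"twist": 0},
  {"dx": 0.001,"dy": 0,"dz": 0,"twist": 0},
  {"dx": 0.001,"dy": 0,"dz": 0,"twist": 0},
  {"dx": 0.001,"dy": 0,"dz": 0,"twist": 0},
  {"dx": 0.001,"dy": 0,"dz": 0,"twist": 0},
  {"dx": 0.001,"dy": 0,"dz": 0,"twist": 0},
  {"dx": 0.001,"dy": 0,"dz": 0,"twist": 0},
  {"dx": 0.001,"dy": 0,"dz": 0,"twist": 0},
  {"dx": 0.001,"dy": 0,"dz": 0,"twist": 0},
  {"dx": 0.001,"dy": 0,"dz": 0,"twist": 0},
], gripper=0.035, newtons=60)

```text
t: 16.33
eef_pos: [0.6159, -0.0202, 0.1932]
ee_rot: [2.874, 1.57, -0.268]
force: [1.2, -0.4, 1.0]
width: 0.0442
```

Run:
```python
from h import *
for a in [(.615,-.02,.201)]:to(a,0)
```

```text
t 16.33 grasp [ 0.6159 -0.0202  0.2012] zyaw 179.98 w 0.0442 F [ 1.2 -0.4  1. ] M [-0.29 -0.29  0.03] q6 -0.28
 jog d [ 0.0002 -0.0002  0.0009] twist -0.024613061305245765
```

jog_arm([
  {"dx": -0.002,"dy": 0.0035,"dz": 0,"twist": 0},
  {"dx": -0.005,"dy": 0.0087,"dz": 0,"twist": 0},
  {"dx": -0.008,"dy": 0.0139,"dz": 0,"twist": 0},
  {"dx": -0.011,"dy": 0.0191,"dz": 0,"twist": 0},
  {"dx": -0.014,"dy": 0.0242,"dz": 0,"twist": 0},
  {"dx": -0.017,"dy": 0.0294,"dz": 0,"twist": 0},
  {"dx": -0.02,"dy": 0.0346,"dz": 0,"twist": 0},
  {"dx": -0.023,"dy": 0.0398,"dz": 0,"twist": 0},
  {"dx": -0.026,"dy": 0.045,"dz": 0,"twist": 0},
  {"dx": -0.029,"dy": 0.0502,"dz": 0,"twist": 0},
  {"dx": -0.033,"dy": 0.0572,"dz": 0,"twist": 0},
  {"dx": -0.033,"dy": 0.0572,"dz": 0,"twist": 0},
])

```text
t: 17.33
eef_pos: [0.6157, -0.0787, 0.2268]
ee_rot: [2.448, 1.57, -0.694]
force: [0.4, -0.7, -3.9]
width: 0.0438
```

Run:
```python
from h import *
both("n",(220,100,420,260),(270,150,430,270),3.5,4.5)
for a in [(.52,-.39,.32)]:to(a,72)
```

```text
t 17.43 grasp [ 0.6155 -0.0778  0.2341] zyaw 179.92 w 0.0444 F [-0.6  0.3 -4.8] M [-0.06  0.1   0.01] q6 -0.19
 jog d [-0.0859  0.3123  0.095 ] twist -72.08379070743118
```

View pics/n_s.png

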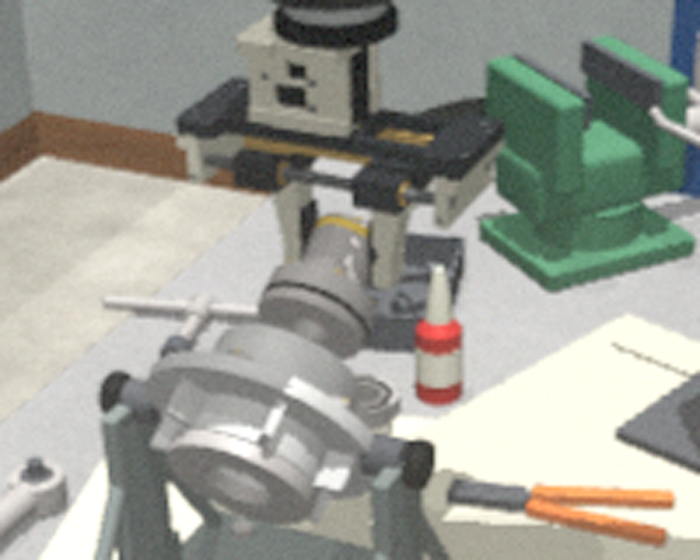

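View pics/n_t.png

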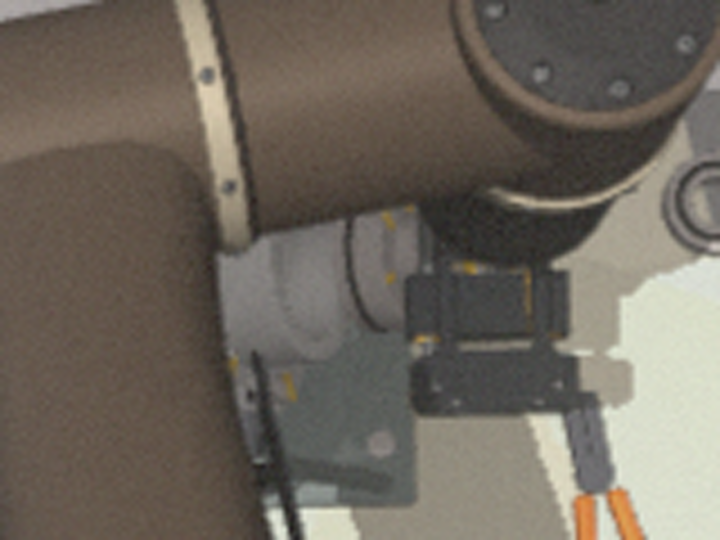

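jog_arm([
  {"dx": -0.03,"dy": 0,"dz": 0,"twist": 0},
  {"dx": -0.06,"dy": -0.005,"dz": 0,"twist": 0},
  {"dx": -0.078,"dy": -0.025,"dz": 0,"twist": 0},
  {"dx": -0.078,"dy": -0.055,"dz": 0,"twist": 0},
  {"dx": -0.076,"dy": -0.073,"dz": 0,"twist": 0},
  {"dx": -0.065,"dy": -0.074,"dz": 0,"twist": 0},
  {"dx": -0.058,"dy": -0.074,"dz": 0,"twist": 0},
  {"dx": -0.055,"dy": -0.074,"dz": 0,"twist": 0},
  {"dx": -0.0525,"dy": -0.07,"dz": 0,"twist": 0},
  {"dx": -0.0495,"dy": -0.065,"dz": 0,"twist": 0},
  {"dx": -0.0455,"dy": -0.061,"dz": 0,"twist": 0},
  {"dx": -0.042,"dy": -0.057,"dz": 0,"twist": 0},
  {"dx": -0.042,"dy": -0.057,"dz": 0,"twist": 0},
])

```text
t: 18.52
eef_pos: [0.6157, -0.0206, 0.2689]
ee_rot: [-2.243, 1.569, 0.897]
force: [-3.6, 5.1, 4.7]
width: 0.0443
```

Run:
```python
from h import *
both("o",(220,60,420,220),None,3.5,4.5)
for a in [(.52,-.39,.32)]:to(a,72)
```

```text
t 18.57 grasp [ 0.6156 -0.0205  0.2771] zyaw 179.94 w 0.0444 F [-3.   5.   3.9] M [2.29 1.55 0.2 ] q6 -0.28
 jog d [-0.0436  0.3696  0.0952] twist -72.06004274656229
```

View pics/o_s.png

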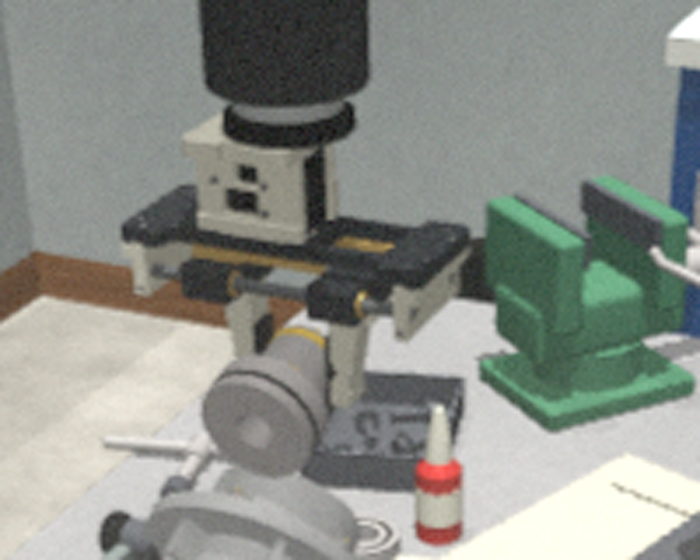

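Run:
```python
from h import *
n=np.array([1.,0,0]);G=np.array([.6156,-.0205,.2771])
b=onplane("side",np.array((255,425))/3.5+[220,60],G,n);print("back",b,b-G,np.linalg.norm(b-G))
for a in (0,5,10,15,20,25):
    r=np.radians(a);u=np.array([0,-np.cos(r),np.sin(r)]);nn=np.array([0,np.sin(r),np.cos(r)])
    B=G-.0625*u
    print(a,((proj("side",[B,G+.0135*u, B+.036*nn,B-.036*nn,B+[.036,0,0],B-[.036,0,0]])-[220,60])*3.5).round(0).tolist())
```

```text
back [0.6156     0.03859254 0.26131391] [ 0.          0.05909254 -0.01578609] 0.061164764363370594
0 [[251.0, 403.0], [309.0, 352.0], [247.0, 347.0], [254.0, 458.0], [197.0, 393.0], [306.0, 414.0]]
5 [[251.0, 412.0], [309.0, 350.0], [245.0, 358.0], [257.0, 463.0], [198.0, 401.0], [306.0, 422.0]]
10 [[253.0, 419.0], [308.0, 348.0], [244.0, 369.0], [261.0, 468.0], [199.0, 409.0], [307.0, 430.0]]
15 [[254.0, 427.0], [308.0, 347.0], [243.0, 379.0], [265.0, 471.0], [201.0, 416.0], [309.0, 438.0]]
20 [[256.0, 433.0], [308.0, 345.0], [243.0, 390.0], [268.0, 474.0], [203.0, 422.0], [310.0, 444.0]]
25 [[258.0, 439.0], [307.0, 344.0], [243.0, 400.0], [273.0, 476.0], [205.0, 428.0], [312.0, 450.0]]
```

Run:
```python
from h import *
np.set_printoptions(precision=4,suppress=True)
s=load("pics/side0.png");t=load("pics/top0.png")
g=lambda im:np.clip(im*1.8,0,255).astype(np.uint8)
crop("side",(398,120,438,150),18,"pics/hs.png",g(s)); crop("top",(480,245,520,305),10,"pics/ht.png",g(t))
```

```text
(no output)
```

View pics/hs.png

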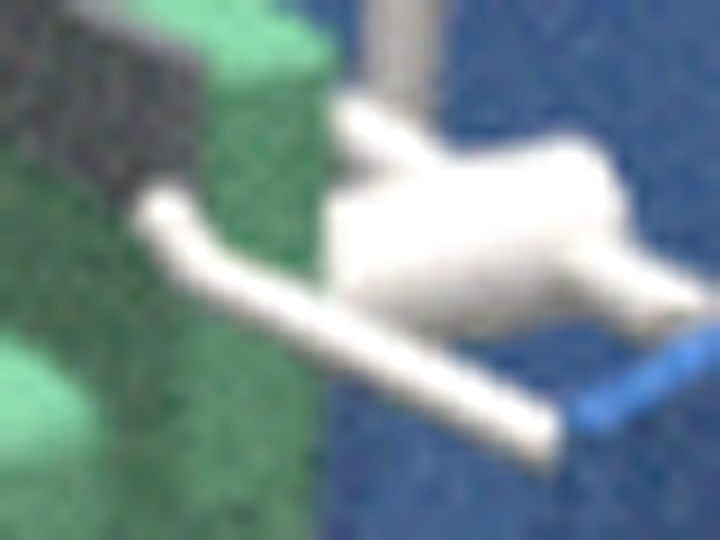

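View pics/ht.png

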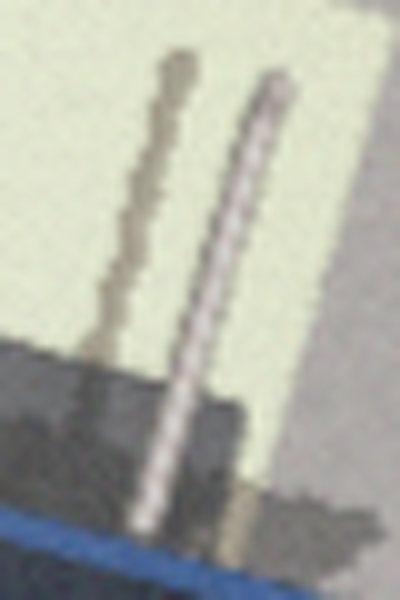

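Run:
```python
from h import *
np.set_printoptions(precision=4,suppress=True)
S=lambda u:np.array(u)/18+[398,120]-.5+.5
T=lambda u:np.array(u)/10+[480,245]
print("tip",tri(S((162,205)),T((278,82)))); print("bend",tri(S((205,262)),T((268,108))))
print("tip top@.235",onz("top",T((278,82)),.235),"side@.235",onz("side",S((162,205)),.235))
r=onz("top",T((145,525)),.2155); e=onz("top",T((268,108)),.2305); d=e-r; print("r,e",r,e,np.linalg.norm(d),np.degrees(np.arctan2(d[1],d[0])))
# side bar line: intersect with vertical plane through top-line
n=np.array([-d[1],d[0],0]);n/=np.linalg.norm(n)
for u in ((205,262),(300,315),(400,368),(500,418),(545,440)): 
    q=onplane("side",S(u),e,n); print(q)
```

```text
tip (array([ 0.4993, -0.3754,  0.2332]), np.float64(0.0021483758785147723))
bend (array([ 0.4934, -0.3758,  0.2253]), np.float64(0.004154360836063314))
tip top@.235 [ 0.5001 -0.3745  0.235 ] side@.235 [ 0.497  -0.3714  0.235 ]
r,e [ 0.4022 -0.3444  0.2155] [ 0.4948 -0.3734  0.2305] 0.09818492097489975 -17.395099294783268
[ 0.4902 -0.372   0.2271]
[ 0.4742 -0.367   0.2233]
[ 0.4575 -0.3617  0.2198]
[ 0.4411 -0.3566  0.2169]
[ 0.4338 -0.3543  0.2156]
```

jog_arm([
  {"dx": -0.015,"dy": 0.005,"dz": 0,"twist": 0},
  {"dx": -0.035,"dy": 0.02,"dz": 0.002,"twist": -3},
  {"dx": -0.045,"dy": 0.045,"dz": 0.005,"twist": -8},
  {"dx": -0.045,"dy": 0.075,"dz": 0.009,"twist": -14},
  {"dx": -0.045,"dy": 0.105,"dz": 0.013,"twist": -20},
  {"dx": -0.045,"dy": 0.135,"dz": 0.018,"twist": -26},
  {"dx": -0.045,"dy": 0.165,"dz": 0.023,"twist": -32},
  {"dx": -0.045,"dy": 0.195,"dz": 0.028,"twist": -38},
  {"dx": -0.045,"dy": 0.225,"dz": 0.033,"twist": -44},
  {"dx": -0.045,"dy": 0.255,"dz": 0.038,"twist": -50},
  {"dx": -0.045,"dy": 0.285,"dz": 0.042,"twist": -56},
  {"dx": -0.045,"dy": 0.315,"dz": 0.046,"twist": -62},
  {"dx": -0.045,"dy": 0.343,"dz": 0.049,"twist": -67},
  {"dx": -0.045,"dy": 0.362,"dz": 0.051,"twist": -71},
  {"dx": -0.045,"dy": 0.373,"dz": 0.052,"twist": -72.4},
  {"dx": -0.045,"dy": 0.374,"dz": 0.052,"twist": -72.4},
  {"dx": -0.045,"dy": 0.374,"dz": 0.052,"twist": -72.4},
])

```text
t: 19.98
eef_pos: [0.5626, -0.3957, 0.3122]
ee_rot: [-1.675, 1.57, 2.726]
force: [0.8, 0.8, -4.0]
width: 0.0438
```

Run:
```python
from h import *
both("p",(320,40,520,220),(380,180,600,345),3.3,3.5)
for a in [(.5635,-.3949,.2453)]:to(a,72.4)
print(tool()[2].round(3))
```

```text
t 20.08 grasp [ 0.5632 -0.3943  0.3208] zyaw -107.7 w 0.0441 F [ 0.6 -0.3 -4.2] M [-0.1  -0.02 -0.02] q6 1.59
 jog d [0.0755 0.0005 0.0005] twist -0.10327653547972204
[[-0.     0.953 -0.304]
 [ 0.    -0.304 -0.953]
 [-1.    -0.    -0.   ]]
```

View pics/p_s.png

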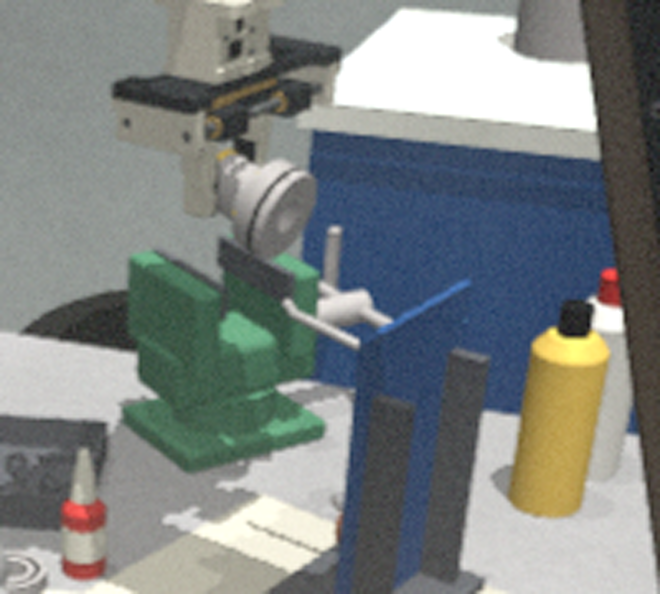

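View pics/p_t.png

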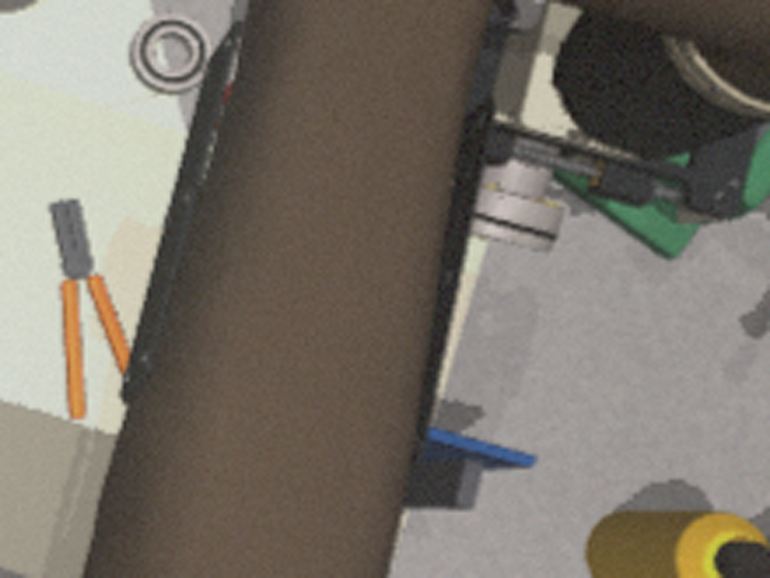

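Run:
```python
from h import *
G=np.array([.5632,-.3943,.3208])
for a in (0,5,10,15,20,25):
    r=np.radians(a);h=np.array([.953,-.304,0]);u=h*np.cos(r)+[0,0,np.sin(r)];w=np.array([.304,.953,0]);nn=-h*np.sin(r)+[0,0,np.cos(r)]
    B=G-.0625*u
    print(a,((proj("side",[B,G+.0135*u, B+.036*nn,B-.036*nn,B+.036*w,B-.036*w])-[320,40])*3.3).round(0).tolist())
s=arm.grab_frame("side"); crop("side",(375,75,435,135),10,"pics/q.png",np.clip(s*1.7,0,255).astype(np.uint8))
for a in (5,10,15,20,25):
    r=np.radians(a);h=np.array([.953,-.304,0]);u=h*np.cos(r)+[0,0,np.sin(r)]
    B=G-.0625*u; nn=-h*np.sin(r)+[0,0,np.cos(r)]; print(a,((proj("side",[B,B+.036*nn,B-.036*nn])-[375,75])*10).round(0).tolist())
```

```text
0 [[288.0, 192.0], [209.0, 172.0], [291.0, 145.0], [285.0, 238.0], [260.0, 205.0], [315.0, 181.0]]
5 [[287.0, 199.0], [209.0, 171.0], [294.0, 153.0], [281.0, 244.0], [260.0, 212.0], [314.0, 187.0]]
10 [[286.0, 206.0], [209.0, 170.0], [296.0, 162.0], [276.0, 249.0], [259.0, 218.0], [313.0, 194.0]]
15 [[284.0, 212.0], [209.0, 168.0], [298.0, 170.0], [272.0, 253.0], [257.0, 225.0], [311.0, 200.0]]
20 [[282.0, 219.0], [210.0, 167.0], [299.0, 179.0], [266.0, 257.0], [255.0, 231.0], [309.0, 206.0]]
25 [[279.0, 224.0], [210.0, 166.0], [299.0, 187.0], [261.0, 260.0], [252.0, 237.0], [306.0, 212.0]]
5 [[321.0, 254.0], [341.0, 115.0], [301.0, 388.0]]
10 [[317.0, 274.0], [347.0, 140.0], [288.0, 403.0]]
15 [[312.0, 294.0], [352.0, 166.0], [273.0, 417.0]]
20 [[305.0, 312.0], [355.0, 191.0], [257.0, 429.0]]
25 [[297.0, 330.0], [356.0, 216.0], [241.0, 438.0]]
```

View pics/q.png

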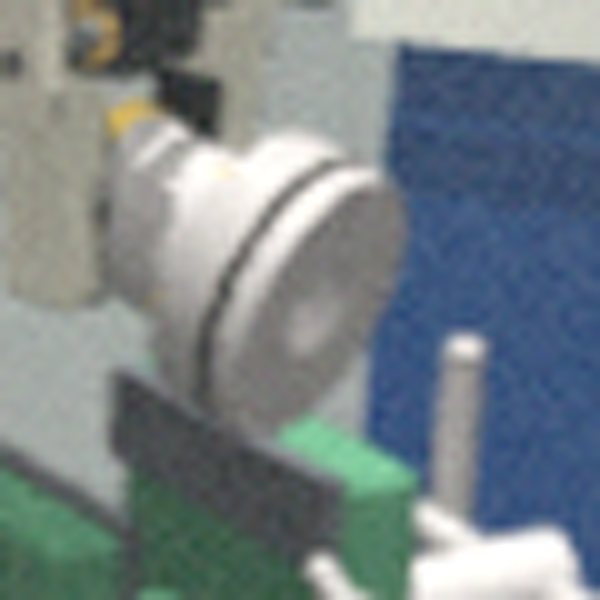

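jog_arm([
  {"dx": 0.03,"dy": 0,"dz": 0,"twist": 0},
  {"dx": 0.055,"dy": 0,"dz": 0,"twist": 0},
  {"dx": 0.068,"dy": 0,"dz": 0,"twist": 0},
  {"dx": 0.071,"dy": 0,"dz": 0,"twist": 0},
  {"dx": 0.071,"dy": 0,"dz": 0,"twist": 0},
])

```text
t: 20.55
eef_pos: [0.5633, -0.3935, 0.2414]
ee_rot: [-1.547, 1.569, 2.858]
force: [-0.4, -0.4, -3.0]
width: 0.0444
```

Run:
```python
from h import *
g=lambda im:np.clip(im*1.7,0,255).astype(np.uint8)
s=arm.grab_frame("side"); crop("side",(375,95,435,155),10,"pics/r.png",g(s))
t=arm.grab_frame("top"); crop("top",(475,200,555,320),5,"pics/rt.png",g(t))
to((.5622,-.3948,.25),72.4)
root=np.array([.3945,-.3413,.212]);h=np.array([.9386,-.2978,.1736])
print(((proj("side",[root+x*h for x in(.05,.08,.106,.118)])-[375,95])*10).round(0).tolist(),((proj("top",[root+x*h for x in(.05,.08,.106,.118)])-[475,200])*5).round(0).tolist())
```

```text
t 20.65 grasp [ 0.5643 -0.3943  0.2517] zyaw -107.58 w 0.0441 F [ 0.3 -0.6 -3.6] M [-0.11 -0.04 -0.05] q6 1.59
 jog d [ 0.0017 -0.0018  0.0011] twist 0.01819310407137209
[[507.0, 469.0], [412.0, 421.0], [332.0, 380.0], [295.0, 362.0]] [[122.0, 399.0], [141.0, 336.0], [158.0, 281.0], [166.0, 255.0]]
```

View pics/r.png

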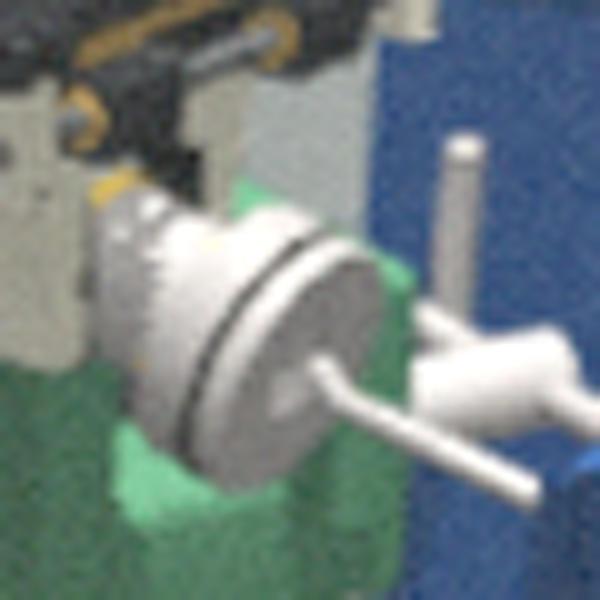

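View pics/rt.png

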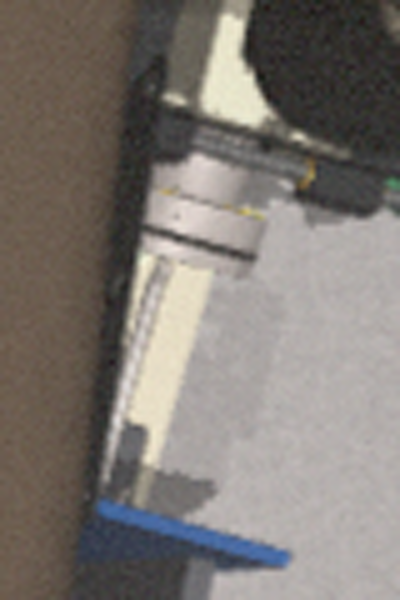

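Run:
```python
from h import *
s,p,R=tool();G=p+[0,0,.008];h=np.array([.953,-.304,0]);w=np.array([.304,.953,0])
for a in (10,17):
    r=np.radians(a);u=h*np.cos(r)+[0,0,np.sin(r)];nn=-h*np.sin(r)+[0,0,np.cos(r)];B=G-.0625*u
    print(a,"top B,Bright,Bbehindedge",((proj("top",[B,B-.036*w,B+.036*w,B+.036*nn])-[475,200])*5).round(0).tolist(),"side",((proj("side",[B])-[375,95])*10).round(0).tolist())
    E=B+.028*u; print(((proj("top",[E,E-.036*w])-[475,200])*5).round(0).tolist())
root=np.array([.3945,-.3413,.212])
d=G-root; print("lateral of G from hook plane (w)",d@w,"hor",d@h,"z",d[2])
crop("top",(485,225,535,265),15,"pics/rt2.png",np.clip(arm.grab_frame("top")*1.7,0,255).astype(np.uint8))
print(((proj("top",[root+x*np.array([.9386,-.2978,.1736]) for x in(.05,.106,.118)])-[485,225])*15).round(0).tolist())
```

```text
10 top B,Bright,Bbehindedge [[170.0, 252.0], [248.0, 275.0], [92.0, 230.0], [194.0, 255.0]] side [[295.0, 332.0]]
[[188.0, 192.0], [267.0, 215.0]]
17 top B,Bright,Bbehindedge [[165.0, 251.0], [243.0, 273.0], [88.0, 228.0], [186.0, 263.0]] side [[287.0, 358.0]]
[[186.0, 192.0], [264.0, 214.0]]
lateral of G from hook plane (w) 0.00111693371200537 hor 0.17788645714466605 z 0.039715608673732944
[[215.0, 823.0], [323.0, 468.0], [347.0, 391.0]]
```

View pics/rt2.png

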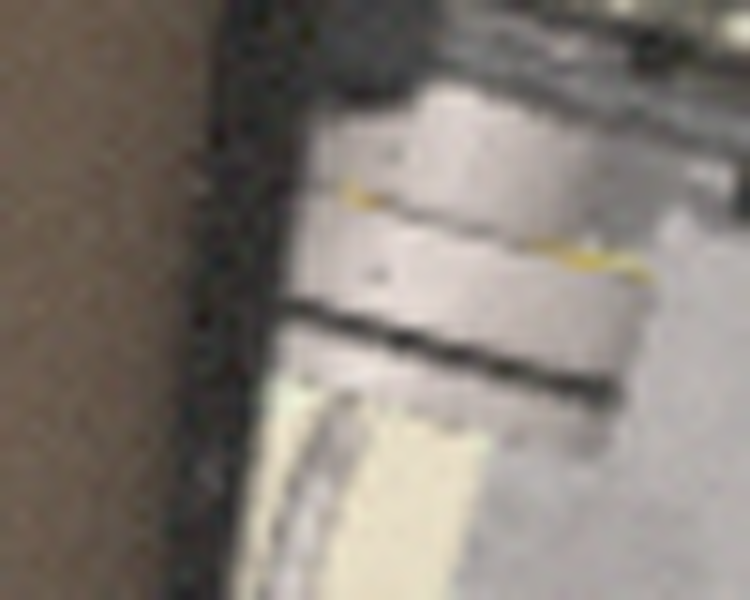

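jog_arm([
  {"dx": 0,"dy": 0,"dz": -0.0025,"twist": 0},
  {"dx": 0.001,"dy": -0.005,"dz": -0.0025,"twist": 0},
  {"dx": 0.002,"dy": -0.01,"dz": -0.0025,"twist": 0},
  {"dx": 0.0028,"dy": -0.016,"dz": -0.0025,"twist": 0},
  {"dx": 0.0038,"dy": -0.022,"dz": -0.0025,"twist": 0},
  {"dx": 0.0049,"dy": -0.028,"dz": -0.0025,"twist": 0},
  {"dx": 0.006,"dy": -0.034,"dz": -0.0025,"twist": 0},
  {"dx": 0.006,"dy": -0.034,"dz": -0.0025,"twist": 0},
])

```text
t: 21.37
eef_pos: [0.5304, -0.3812, 0.2361]
ee_rot: [-2.06, 1.57, 2.345]
force: [0.5, 0.3, -4.7]
width: 0.0445
```

Run:
```python
from h import *
g=lambda im:np.clip(im*1.7,0,255).astype(np.uint8)
s=arm.grab_frame("side"); crop("side",(375,95,435,155),10,"pics/u.png",g(s))
to((.5622,-.3948,.25),72.4)
s,p,R=tool();G=p+[0,0,.008];d=G-np.array([.3945,-.3413,.212]);print(d@np.array([.953,-.304,0]),d@np.array([.304,.953,0]),d[2])
```

```text
t 21.42 grasp [ 0.5311 -0.3815  0.2443] zyaw -107.64 w 0.0446 F [ 1.3  0.4 -4. ] M [-0.1  -0.07  0.  ] q6 1.59
 jog d [-0.0057  0.0337  0.0033] twist -0.03911904284848333
0.14238352810653937 0.003250884606289828 0.0322843512229988
```

View pics/u.png

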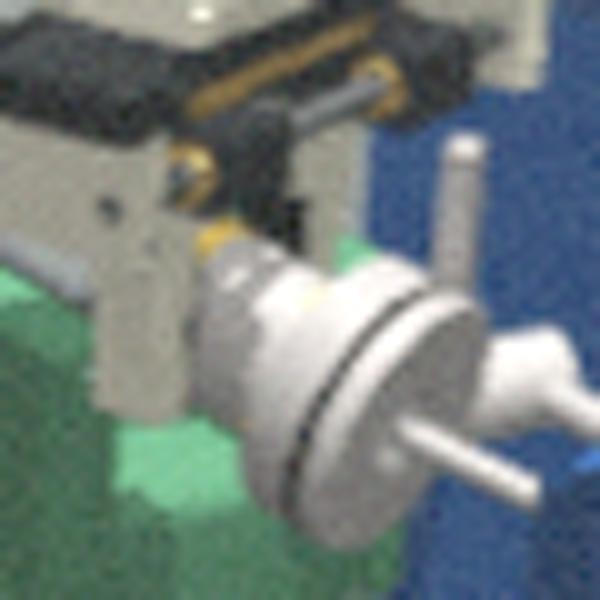

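jog_arm([
  {"dx": 0.001,"dy": -0.005,"dz": 0,"twist": 0},
  {"dx": 0.002,"dy": -0.01,"dz": 0,"twist": 0},
  {"dx": 0.003,"dy": -0.015,"dz": 0,"twist": 0},
  {"dx": 0.0035,"dy": -0.02,"dz": 0,"twist": 0},
  {"dx": 0.0035,"dy": -0.02,"dz": 0,"twist": 0},
])

```text
t: 21.83
eef_pos: [0.5116, -0.3752, 0.2325]
ee_rot: [-1.899, 1.57, 2.505]
force: [-0.5, -0.1, -4.2]
width: 0.0443
```

Run:
```python
from h import *
g=lambda im:np.clip(im*1.7,0,255).astype(np.uint8)
s=arm.grab_frame("side"); crop("side",(375,95,435,155),10,"pics/u.png",g(s))
to((.5622,-.3948,.25),72.4)
s,p,R=tool();G=p+[0,0,.008];d=G-np.array([.3945,-.3413,.212]);print(d@np.array([.953,-.304,0]),d@np.array([.304,.953,0]),d[2])
```

```text
t 21.88 grasp [ 0.5123 -0.3754  0.2407] zyaw -107.63 w 0.0444 F [ 0.7 -0.3 -3.4] M [-0.12  0.04  0.06] q6 1.59
 jog d [-0.0093  0.0535  0.0034] twist -0.027721396673371146
0.12259844760739673 0.0032901333392651574 0.028736706330123873
```

View pics/u.png

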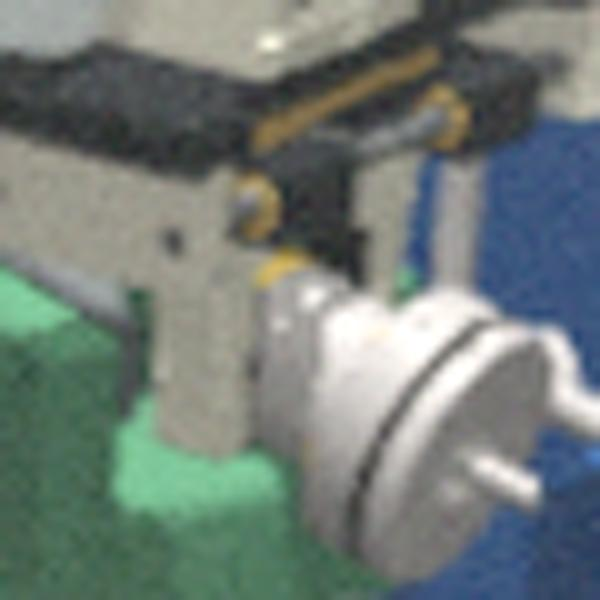

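jog_arm([
  {"dx": 0.001,"dy": -0.005,"dz": 0,"twist": 0},
  {"dx": 0.002,"dy": -0.01,"dz": 0,"twist": 0},
  {"dx": 0.003,"dy": -0.015,"dz": 0,"twist": 0},
  {"dx": 0.0035,"dy": -0.02,"dz": 0,"twist": 0},
  {"dx": 0.0035,"dy": -0.02,"dz": 0,"twist": 0},
])

```text
t: 22.3
eef_pos: [0.4926, -0.3691, 0.2291]
ee_rot: [-2.001, 1.57, 2.403]
force: [0.0, -0.2, -5.0]
width: 0.0437
```

Run:
```python
from h import *
g=lambda im:np.clip(im*1.7,0,255).astype(np.uint8)
s=arm.grab_frame("side"); crop("side",(375,95,435,155),10,"pics/u.png",g(s))
to((.5622,-.3948,.25),72.4)
s,p,R=tool();G=p+[0,0,.008];d=G-np.array([.3945,-.3413,.212]);print(d@np.array([.953,-.304,0]),d@np.array([.304,.953,0]),d[2])
```

```text
t 22.35 grasp [ 0.4932 -0.3693  0.2372] zyaw -107.63 w 0.0442 F [ 0.8  0.4 -4.7] M [-0.16 -0.02 -0.  ] q6 1.59
 jog d [-0.0128  0.0735  0.0034] twist -0.030370511734020056
0.10254807151610193 0.0032900858055624556 0.02522687405489446
```

View pics/u.png

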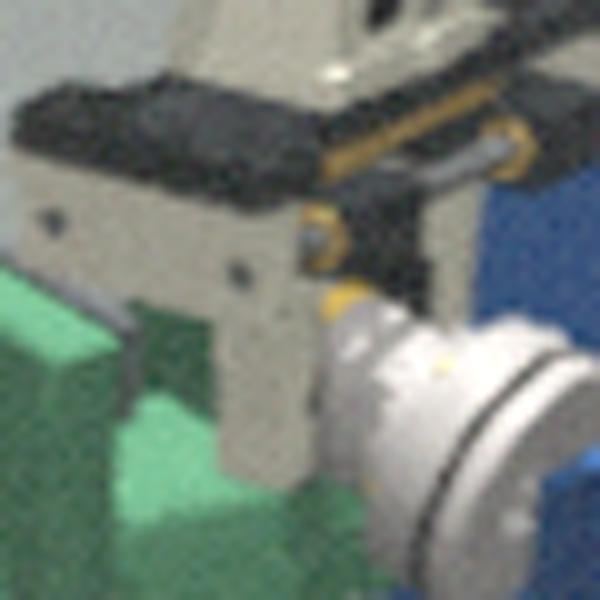

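jog_arm([
  {"dx": 0.001,"dy": -0.005,"dz": 0,"twist": 0},
  {"dx": 0.002,"dy": -0.01,"dz": 0,"twist": 0},
  {"dx": 0.003,"dy": -0.015,"dz": 0,"twist": 0},
  {"dx": 0.0037,"dy": -0.021,"dz": 0,"twist": 0},
  {"dx": 0.0037,"dy": -0.021,"dz": 0,"twist": 0},
])

```text
t: 22.77
eef_pos: [0.4723, -0.3626, 0.2252]
ee_rot: [-1.983, 1.57, 2.421]
force: [-0.5, -0.2, -4.4]
width: 0.0439
```

Run:
```python
from h import *
g=lambda im:np.clip(im*1.7,0,255).astype(np.uint8)
s=arm.grab_frame("side"); crop("side",(375,95,455,155),10,"pics/u.png",g(s))
t=arm.grab_frame("top"); crop("top",(465,225,545,315),6.6,"pics/ut.png",g(t))
to((.5622,-.3948,.25),72.4)
s,p,R=tool();G=p+[0,0,.008];d=G-np.array([.3945,-.3413,.212]);print(d@np.array([.953,-.304,0]),d@np.array([.304,.953,0]),d[2])
```

```text
t 22.87 grasp [ 0.4734 -0.3631  0.2335] zyaw -107.63 w 0.0444 F [ 0.8 -0.3 -4.5] M [-0.2   0.07 -0.06] q6 1.59
 jog d [-0.0165  0.0943  0.0034] twist -0.026692382201190412
0.08178199482035203 0.003247231682847124 0.021496343843942695
```

View pics/u.png

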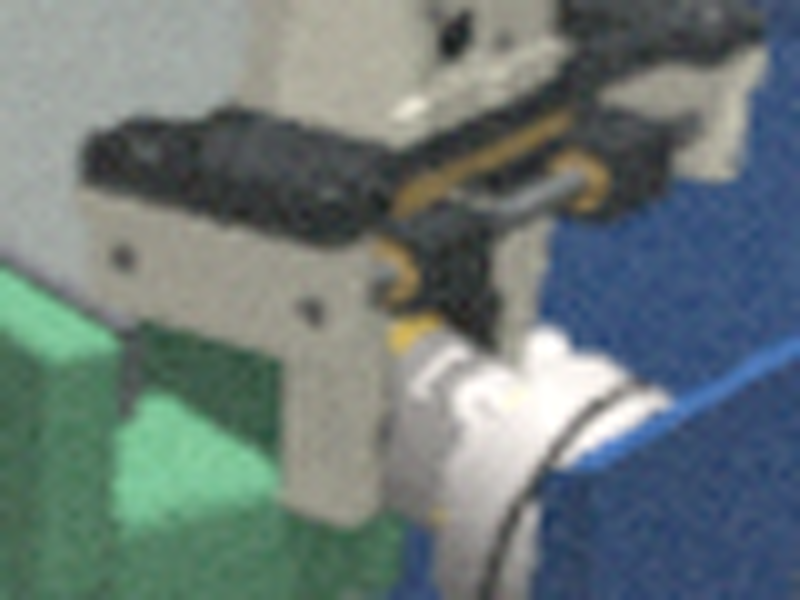

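View pics/ut.png

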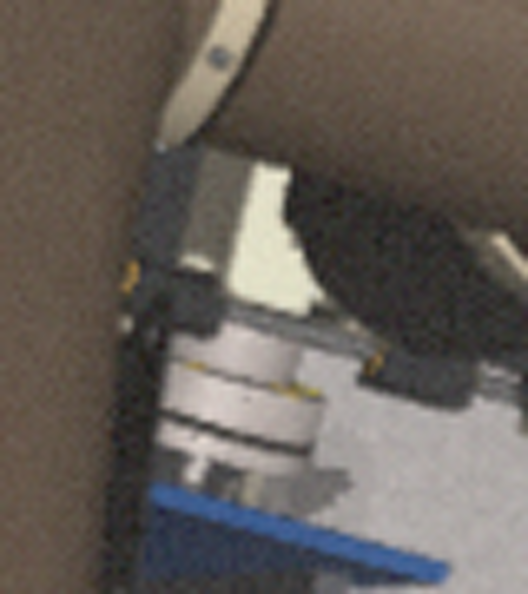

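jog_arm([
  {"dx": 0.001,"dy": -0.004,"dz": 0,"twist": 0},
  {"dx": 0.002,"dy": -0.007,"dz": 0,"twist": 0},
  {"dx": 0.004,"dy": -0.007,"dz": 0,"twist": 0},
  {"dx": 0.006,"dy": -0.007,"dz": 0,"twist": 0},
  {"dx": 0.008,"dy": -0.007,"dz": 0,"twist": 0},
  {"dx": 0.01,"dy": -0.007,"dz": 0,"twist": 0},
  {"dx": 0.012,"dy": -0.007,"dz": 0,"twist": 0},
  {"dx": 0.014,"dy": -0.007,"dz": 0,"twist": 0},
  {"dx": 0.014,"dy": -0.007,"dz": 0,"twist": 0},
], newtons=40)

```text
t: 23.62
eef_pos: [0.4672, -0.3613, 0.212]
ee_rot: [0.665, 1.57, -1.213]
force: [-1.0, 0.4, 3.3]
width: 0.0444
```

Run:
```python
from h import *
g=lambda im:np.clip(im*1.7,0,255).astype(np.uint8)
s=arm.grab_frame("side"); crop("side",(375,95,455,155),10,"pics/v.png",g(s))
to((.5622,-.3948,.25),72.4)
s,p,R=tool();G=p+[0,0,.008];d=G-np.array([.3945,-.3413,.212]);print(d@np.array([.953,-.304,0]),d@np.array([.304,.953,0]),d[2])
```

```text
t 23.67 grasp [ 0.4672 -0.3613  0.2201] zyaw -107.61 w 0.0443 F [-0.5  0.7  3. ] M [ 0.18  0.76 -0.02] q6 1.59
 jog d [-0.0298  0.1007  0.0032] twist -0.0066503772604846745
0.07539459154393427 0.00304634461528423 0.008076650089704873
```

View pics/v.png

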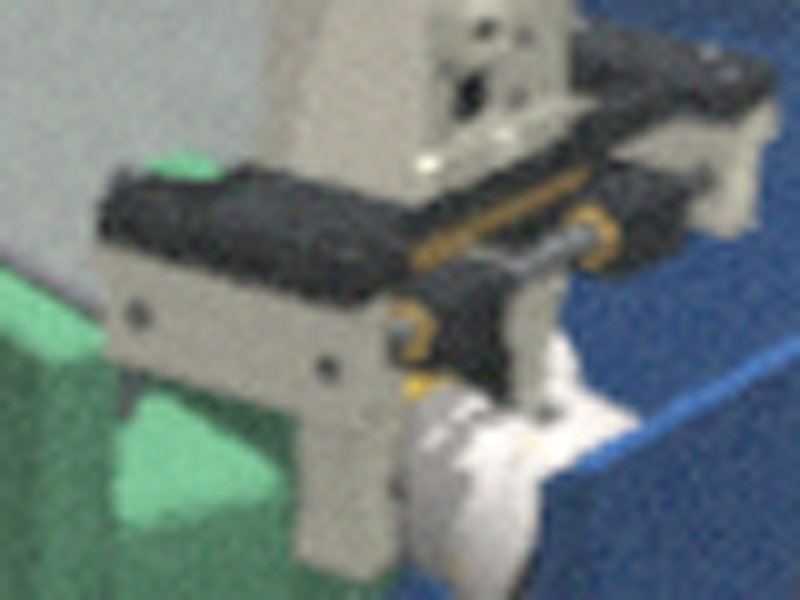

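jog_arm([
  {"dx": 0.001,"dy": 0,"dz": 0,"twist": 0},
  {"dx": 0.002,"dy": 0,"dz": 0,"twist": 0},
  {"dx": 0.003,"dy": 0,"dz": 0,"twist": 0},
  {"dx": 0.003,"dy": 0,"dz": 0,"twist": 0},
  {"dx": 0.003,"dy": 0,"dz": 0,"twist": 0},
], newtons=20)

```text
t: 24.08
eef_pos: [0.4672, -0.3613, 0.2092]
ee_rot: [1.063, 1.569, -0.815]
force: [-1.8, 0.3, 6.6]
width: 0.0448
```

jog_arm([
  {"dx": 0,"dy": 0,"dz": 0,"twist": 0},
  {"dx": 0,"dy": 0,"dz": 0,"twist": 0},
  {"dx": 0,"dy": 0,"dz": 0,"twist": 0},
  {"dx": 0,"dy": 0,"dz": 0,"twist": 0},
  {"dx": 0,"dy": 0,"dz": 0,"twist": 0},
  {"dx": 0,"dy": 0,"dz": 0,"twist": 0},
  {"dx": 0,"dy": 0,"dz": 0,"twist": 0},
], gripper=0.075)

```text
t: 24.67
eef_pos: [0.467, -0.361, 0.2082]
ee_rot: [-1.742, 1.571, 2.663]
force: [0.7, 1.0, 0.5]
width: 0.0746
```

Run:
```python
from h import *
g=lambda im:np.clip(im*1.7,0,255).astype(np.uint8)
s=arm.grab_frame("side"); crop("side",(375,95,455,155),10,"pics/w.png",g(s))
t=arm.grab_frame("top"); crop("top",(465,225,545,315),6.6,"pics/wt.png",g(t))
to((.5622,-.3948,.25),72.4)
```

```text
t 24.77 grasp [ 0.467  -0.361   0.2163] zyaw -107.62 w 0.075 F [ 1.  -0.3  0.9] M [-0.09  0.17 -0.01] q6 1.59
 jog d [-0.0337  0.101   0.0034] twist -0.024002269521020025
```

View pics/w.png

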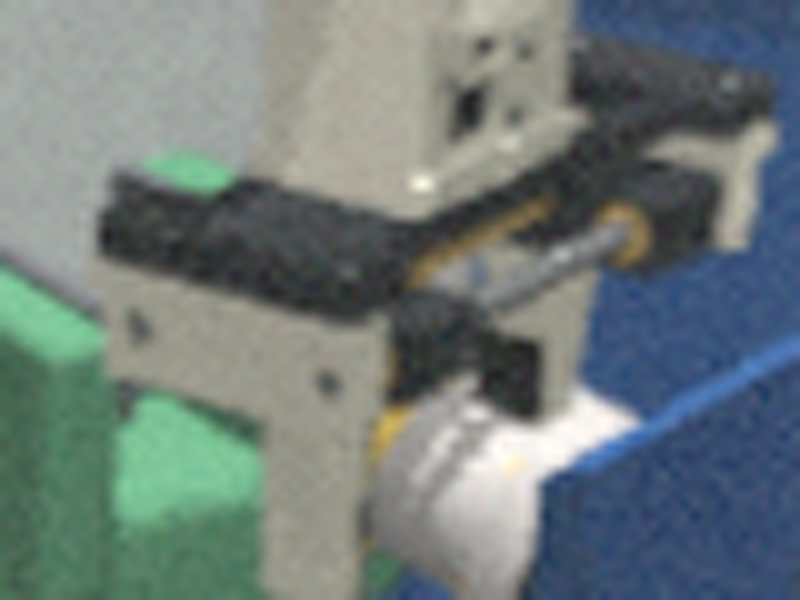

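View pics/wt.png

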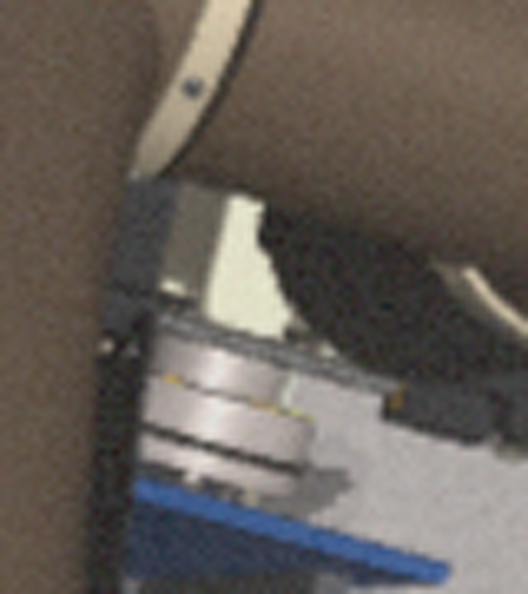

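jog_arm([
  {"dx": -0.005,"dy": 0,"dz": 0,"twist": 0},
  {"dx": -0.015,"dy": 0,"dz": 0,"twist": 0},
  {"dx": -0.03,"dy": 0,"dz": 0,"twist": 0},
  {"dx": -0.055,"dy": 0,"dz": 0,"twist": 0},
  {"dx": -0.085,"dy": 0.01,"dz": 0,"twist": 0},
  {"dx": -0.115,"dy": 0.03,"dz": 0,"twist": 0},
  {"dx": -0.13,"dy": 0.06,"dz": 0.02,"twist": 0},
  {"dx": -0.14,"dy": 0.09,"dz": 0.045,"twist": 0},
  {"dx": -0.14,"dy": 0.12,"dz": 0.07,"twist": 0},
  {"dx": -0.14,"dy": 0.14,"dz": 0.09,"twist": 0},
  {"dx": -0.14,"dy": 0.14,"dz": 0.09,"twist": 0},
], gripper=0.0876)

```text
t: 25.68
eef_pos: [0.5744, -0.4929, 0.3456]
ee_rot: [-1.567, 1.568, 2.835]
force: [-0.6, 1.8, -2.8]
width: 0.0878
```

Run:
```python
from h import *
g=lambda im:np.clip(im*1.7,0,255).astype(np.uint8)
s=arm.grab_frame("side"); crop("side",(370,85,470,175),6.6,"pics/x.png",g(s)); cv2.imwrite("pics/xfull.png",s[:,:,::-1])
t=arm.grab_frame("top"); crop("top",(465,225,545,315),6.6,"pics/xt.png",g(t))
to((.5622,-.3948,.25),72.4)
```

```text
t 25.78 grasp [ 0.5732 -0.4901  0.3552] zyaw -107.7 w 0.0877 F [-0.2  0.1 -1.1] M [-0.05  0.19 -0.03] q6 1.71
 jog d [ 0.1053 -0.0393 -0.0874] twist -0.09811878755976977
```

View pics/x.png

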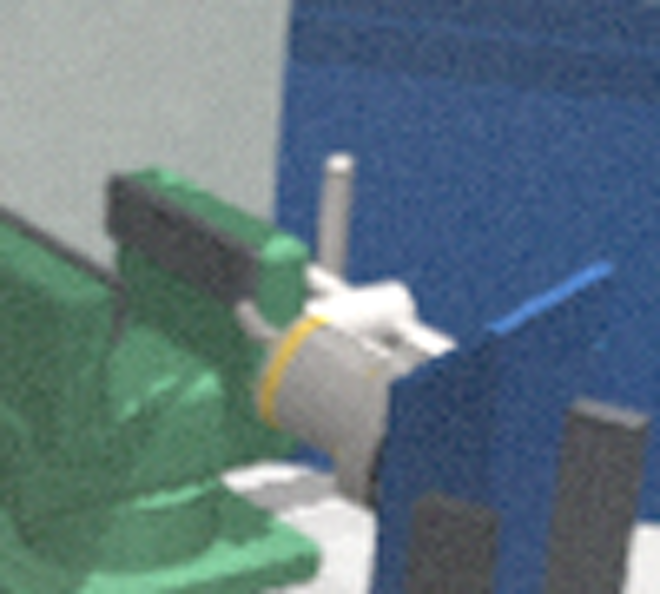

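View pics/xt.png

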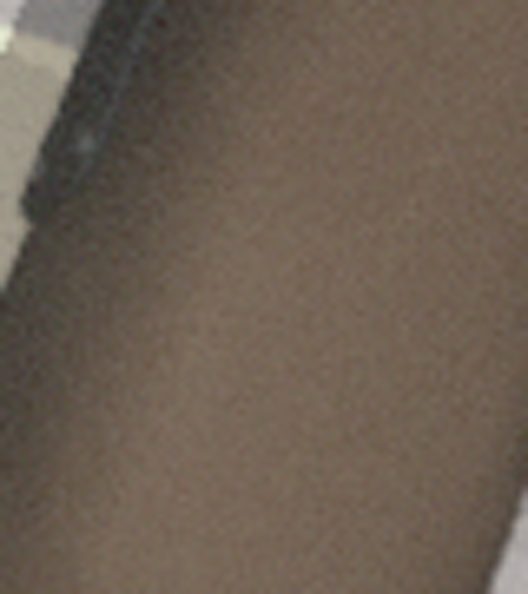

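View pics/xfull.png

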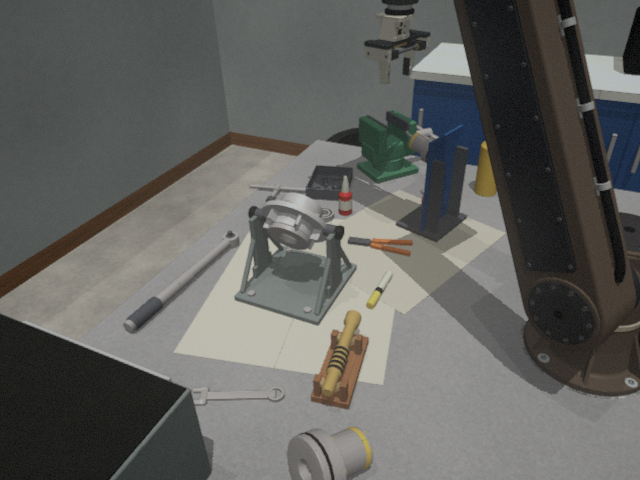

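Run:
```python
from h import *
root=np.array([.3945,-.3413,.212]);h=np.array([.9386,-.2978,.1736]);n=np.array([-.953*.1736,.304*.1736,.985])
w=np.array([.304,.953,0])
for xb in (0.005,.015,.025,.035,.045):
    F=root+(xb+.076)*h-.008*n
    print(xb,((proj("side",[F,F+.023*n,F-.023*n,F+.023*w])-[370,85])*6.6).round(0).tolist(),"shoulder top/bottom/w",((proj("side",[F-.048*h+.036*n,F-.048*h-.036*n, F-.048*h+.036*w])-[370,85])*6.6).round(0).tolist())
print(((proj("side",[root+.113*h+.005*n])-[370,85])*6.6))
```

```text
0.005 [[299.0, 361.0], [312.0, 309.0], [286.0, 411.0], [265.0, 379.0]] shoulder top/bottom/w [[422.0, 329.0], [377.0, 491.0], [347.0, 441.0]]
0.015 [[278.0, 350.0], [291.0, 298.0], [266.0, 401.0], [245.0, 368.0]] shoulder top/bottom/w [[400.0, 319.0], [356.0, 480.0], [326.0, 430.0]]
0.025 [[258.0, 340.0], [270.0, 288.0], [246.0, 391.0], [224.0, 357.0]] shoulder top/bottom/w [[379.0, 308.0], [336.0, 469.0], [304.0, 419.0]]
0.035 [[238.0, 330.0], [250.0, 278.0], [226.0, 380.0], [204.0, 347.0]] shoulder top/bottom/w [[357.0, 298.0], [315.0, 459.0], [283.0, 408.0]]
0.045 [[218.0, 320.0], [230.0, 268.0], [206.0, 370.0], [184.0, 337.0]] shoulder top/bottom/w [[336.0, 287.0], [295.0, 448.0], [262.0, 397.0]]
[[240.45555861 298.54365555]]
```

Run:
```python
from h import *
a=load("pics/side0.png")
def m(s):
    hs=cv2.cvtColor(s,cv2.COLOR_RGB2HSV);k=cv2.inRange(hs,(18,90,70),(35,255,255));k[:,:315]=0;k[:,368:]=0;k[:308]=0;k[400:]=0
    ys,xs=np.nonzero(k);return cv2.minAreaRect(np.c_[xs,ys].astype(np.float32)),np.c_[xs,ys].mean(0)
b=load("pics/xfull.png");c=arm.grab_frame("side")
print(m(a),m(b))
d=np.abs(b[95:165,395:450].astype(int)-c[95:165,395:450]);print("hook area frame diff",d.mean(), np.abs(b[300:400,100:200].astype(int)-c[300:400,100:200]).mean())
d=cv2.GaussianBlur(cv2.absdiff(a,c),(5,5),0).max(2)[160:440,100:420];print("changed px",(d>40).sum(),np.argwhere(d>40)[:5]+[160,100] if (d>40).any() else "")
s=arm.get_state();print(s["t"],np.abs(s["qd"]).max())
```

```text
(((340.58380126953125, 353.5303039550781), (16.406017303466797, 89.79537963867188), 19.903751373291016), array([340.37080868, 353.19921105])) (((341.58636474609375, 353.5977478027344), (18.95952606201172, 89.1830062866211), 20.646989822387695), array([340.34427861, 352.98308458]))
hook area frame diff 2.550909090909091 1.9997
changed px 2234 [[162 353]
 [163 350]
 [163 351]
 [163 352]
 [163 353]]
25.8333 0.037799636517118734
```

```bash
python3 -c "
from h import *
print(arm.job_done()); print(arm.get_state()['t'])"
```

```text
the job is handed in; nothing more can be done
None
the job is handed in; nothing more can be done
```

The job is handed in at about 25.9 s of the 62 s allowed. No verdict was reported, so the results below are from my own checks.

**What I did**
- **Drift:** I took it from its rest and tipped it about 30° head-up against the rear rim of the hub. I then pushed the sleeve out about 36 mm by camera measurement, with roughly 10 N on the tool and no loss of contact.
- **Return:** I laid the drift back in its rest, where the notches levelled it, and let go.
- **Sleeve:** I drew it out by the neck and flattened its tilt by pressing the collar on the hub's mouth rim. Then I threaded it over the hook without touching the bar, lowered it until the bar bore its weight, and released it.

**Last checks**
- **Hanging:** the sleeve hangs on the bar with the yellow end outward and the hook tip showing beyond it. I estimate its back face 6–10 mm from the root.
- **At rest:** two frames taken one after the other at the hook differ only by noise, so it appears still. The gripper is clear, about 0.1 m above it and to one side.
- **Drift home:** its position in the side image matches the start to within about 1 pixel in position and about 1° in angle.
- **Bystanders:** they look unmoved in the side view. I did not measure them, and my before/after comparison also flagged 2,234 changed pixels over the bench area. I put those down to shadows and the removed sleeve but did not trace them.

**What disagreed**
- The two cameras differed by up to about 12 mm on the stand's base plate and the hook board.
- At the hook and its sleeve the mismatch was about 3–5 mm, and I corrected for that when lining up.
- The last top view of the hook was blocked by the arm, so the final hanging position rests on the side view plus a top view taken just after letting go.

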